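# Weigh a boxed part on a spring hand scale

### The arm

A 7-joint arm with a two-finger parallel gripper is mounted at the origin on a cart in front of the work surface, level with it; the furniture and walls round the work are solid. World frame = base frame: x ahead of the robot, y to its left, z up, the work surface at z = 0. Lengths are in m, angles in rad, forces in N, time in s.
With the tool pointing down it reaches from about 0.425 to 1.025 m from the base axis. Payload 3.6 kg.
Tool frame: the origin (TCP) lies at the very end of the fingers, on their centre line; the grasp point (between the pads) lies r.pinch_z behind it (r.pinch_z is the distance from the TCP to the grasp point, in m); z points along the fingers, x is the direction in which the jaws open and shut, and the axes are right-handed (so a half turn about z gives the same grasp; the last joint's range is limited). The gripper opens to 85 mm and grips with 20 to 120 N. Pads are 22 mm wide; open, the fingers measure 114 mm over their backs; the gripper's body (76 mm by 85 mm) begins 54 mm behind the grasp point. The pads swing forward as they close: fully open they stand 13 mm farther back than shut.
Start: joints at [1.115, 0.591, 0.048, 1.609, -0.033, 0.943, -0.034], TCP at [0.257, -0.678, 0.231] pointing down, gripper open.
Joint ranges: [-2.69, 2.69], [-0.47, 2.24], [-1.27, 1.36], [0.19, 2.51], [-1.53, 4.68], [0.08, 2.07], [-3.09, 3.09]. Speed limits (rad/s): [2.57, 2.57, 3.14, 3.14, 3.14, 3.14, 3.14].

### API

Orientations are given as [roll, pitch, yaw] about the fixed x, y, z axes, in that order (R = Rz(yaw) Ry(pitch) Rx(roll)).
In Python, from cell import r, imaging, workorder gives the robot as it stands. The module is installed in compiled form; this text tells all that it offers.
- The arm moves only by the tool step_arm, never from a script. Its argument "steps" is a list of rows, each an object of numbers: "dx", "dy", "dz": the shift along the tool's x, y, z in m; "wx", "wy", "wz": the turn, a rotation vector about the tool's x, y, z in rad. In form: [{"dx": .., "dy": .., "dz": .., "wx": .., "wy": .., "wz": ..}, ...]. A call has 1 to 10 rows; each row shifts and turns the commanded pose from where the row before left it, along the tool's axes as they then stand; what a row does not reach is not made up. A row lasts 1/8 s, in which the tool goes at most 62.5 mm and 10.7 degrees, less where a joint would pass 70% of its speed; a pose out of reach is approached as far as the arm can. A call with a gripper value outside its range is refused whole. "gripper" is the finger opening in m, from 0 to 0.0854, set as the call begins (left out, the last holds). The fingers move at their own pace and stop on an object; "newtons" is the grip in N (left out, the last holds). Time passes only in rows, so rows that do not move let the fingers close. It gives the time, the measured TCP pose, the force and the opening at its end, in the units of the state.
- r.state(): the state, without advancing time (a new reading comes with each control period).
- imaging.get_image(name): name is "scene" or "top"; returns the picture (480x640x3 uint8, blue, green, red); there is no depth.
- imaging.camera_params(name): a dict with "vfov" (degrees; the focal length in pixels is half the picture's height over the tangent of half this angle, whatever the lens; pixels are square), "cx", "cy" (the principal point, pixels), "k1" (the pictures are not rectified: a ray, as slopes to the right and down, at radius r is drawn at 1 + k1 r^2 times it, then the intrinsics apply), "position" and "orientation" of the camera in the world. Camera axes: x right, y up, looking along -z (the intrinsics and any distortion apply to the point x, -y, -z); pixel columns grow to the right and rows downward; lengths in m; the calibration is good to about 2 mm. A picture is of the moment at which its call begins. camera_params takes no time and is no camera call.
- workorder.hand_in(): hands the job in, once; it reports no verdict.
The state is a dict: "t": time; "q": joint angles; "joint_velocities": joint speeds; "joint_torque": joint torques, N m; "eef_pos": TCP position; "tcp_rot": TCP orientation; "wrist_force": force on the tool from outside, world axes, zero at the start; "ft_torque": the same for the moment, N m; "opening": finger opening in m.
Only numpy, scipy, OpenCV 4.12 (cv2) and the standard library are available. Lean on these libraries where they do the work, as an engineer would, in place of code of your own. Each camera call takes 0.05 s, during which the arm holds its last target.

### The job

Weigh the white carton: take the hand scale from its stand, hook it under the bail of the pan that holds the carton, and raise it slowly and without a jerk until the pan just hangs clear of the bench (about a centimetre), then hold it still for two seconds so that the red drag pointer shows the true weight. Set the pan down gently where it stood with the carton still in it, unhook the scale and hang it back in the fork of its stand by its T-handle, with the red pointer left at the reading. Do not disturb the other things on the bench.

Things in the scene. Friction and masses are not known exactly. Their poses are not given: they have to be found in the camera images.
- scale: spring hand scale hanging upright in its stand. Origin: centre of its black T-handle, a bar 108 mm long (y), 16 mm square (x, z); grip it across x, at its middle. A 12 mm stem leads down to the aluminium case (24 x 50 mm in x, y; 32 to 128 mm below the origin; graduated white face on -x). z up. 0.22 kg
- hook (a joint): travel of the scale's sprung steel hook out of the case, in m: 0 unloaded, 0.078 at the end stop. The spring gives 10 mm for each 100 g hung on it (98 N/m; the first 0.1 N only lifts it off its rest). Pan and carton together weigh between 0.24 and 0.74 kg
- hook_seat (a point): where the centre of an 8 mm rod rests in the hook: 159 mm under the scale's origin, plus the hook's travel. Hook: 6 mm wire in the scale's x-z plane; back 14 mm to -x of the seat; tip 15 mm to +x, its top 6 mm over the seat; underside 10 mm below the seat. The mouth opens to +x: a rod whose centre is 10 to 20 mm over the seat passes between tip and shoulder
- hook_flag (a point): black index fixed to the hook, which runs in the slot on the face of the case
- max_pointer (a joint): position of the red drag (maximum) pointer on the face of the case, in m, on the same scale as the hook's travel: the hook's index pushes it down, and it stays by friction (0.3 N) at the highest reading
- pointer_tip (a point): the red drag pointer's reading edge; level with hook_flag when the index touches it, and lower than it (scale's -z) by whatever the reading has fallen since its highest
- pan: pressed steel weighing pan, 113 x 92 mm (x, y), 14 mm high rim, standing on the bench. Origin: centre of its underside. A fixed bail of 8 mm dark steel wire arches over it in its y-z plane (uprights at y = +-48 mm); it rises 8 mm to a kink over the middle. Pan and bail weigh 0.14 kg; it tips if pushed sideways at the bail with more than 1.4 N (light carton) to 4 N (heavy)
- bail_top (a point): centre of the bail's wire at the kink, 94 mm above the pan's underside; the wire runs along the pan's y there, level for 10 mm
- white_carton: closed white carton, 51 x 75 x 55 mm (x, y, z), in the pan under the bail, between two low ribs; its top is 58 mm above the pan's underside. Origin: centre of its underside. Unknown contents: 0.1 to 0.6 kg
- scale_stand: fixed dark steel stand; origin on the bench under its base (150 x 110 x 8 mm, x = -85 to +65 mm). Post 25 mm square at x = +45 mm. Two prongs 14 mm wide reach from it to -x at y = +-38 mm (62 mm clear between, tops 190 mm up). The T-handle lies across both, between a front lip (x = -63 mm, 8 mm high) and a low stop (x = -27 mm, 4 mm high)
- fork (a point): centre of the T-handle when it hangs in the fork (198 mm above the bench; the bar has about 8 mm of play towards either lip). The fork opens to the stand's -x: lift the scale 10 to 14 mm over the front lips and draw it out that way; it goes back in the reverse way
- grease_tin: blue tin, 53 mm in diameter, 38 mm high; bystander, leave alone
- spring_a: upright coil spring, 39 mm in diameter, 68 mm high; bystander, leave alone
- bearing_a: release bearing, 48 mm in diameter, 18 mm high; bystander, leave alone
- paint_marker: yellow and white marker pen, 121 x 13 mm, lying; bystander, leave alone
Not all that is in view belongs to the job. Several things have the shape of the scale_stand; the one meant has the colours described above.

How it is judged:
By the outcome, as a careful person would: the job done as asked, in the order asked, and still so for the second after the job is handed in, with the robot touching nothing.
It also fails if it takes over 72 s, if anything falls off the work surface, if the arm or the gripper's body presses on something with over 40 N, if the wrist force passes 120 N, or if a joint passes its speed limit or range.

## Working session

There is one attempt and no reset: what is moved stays moved. The work goes in short steps, Python scripts to look and compute and a tool call to move; the robot and the scene stay as the last step left them, time stands still between calls to the robot, and variables do not carry over. Pictures are saved under pics/ and viewed, and the job is handed in when it is done.

Besides the shell and the picture viewer there is one more tool, called after "Call:" in YAML: its name, and indented under it one key for each argument. step_arm: Moves the arm, as the interface text tells. Its arguments: {"type":"object","properties":{"steps":{"type":"array"},"gripper":{"type":"number"},"newtons":{"type":"number"}},"required":["steps"]}

```bash
mkdir -p pics; python3 - <<'E'
from cell import r, imaging
import cv2
for n in("scene","top"):
    cv2.imwrite(f"pics/{n}0.png",imaging.get_image(n)); print(n,imaging.camera_params(n))
print(r.state(), r.pinch_z)
E
```

```text
scene {'vfov': 45.55728658624043, 'cx': 312.275664227498, 'cy': 245.78699801394058, 'k1': -0.09101663390001309, 'position': array([-0.54567188, -1.07966129,  0.88529909]), 'orientation': array([ 1.09034239, -0.01769437, -0.86876955])}
top {'vfov': 53.94398935972626, 'cx': 317.12225067286005, 'cy': 240.6222329587181, 'k1': 0.03463753683408578, 'position': array([ 0.30981951, -0.14674845,  1.57346451]), 'orientation': array([ 0.16393247, -0.01507555, -1.58331358])}
{'t': 0.1, 'q': array([ 1.11447963,  0.59199661,  0.04830932,  1.60967771, -0.03325896,
        0.94272509, -0.0337095 ]), 'joint_velocities': array([-0.00158613, -0.00421563,  0.0027203 , -0.00283879, -0.00090687,
        0.00096584, -0.00034764]), 'joint_torque': array([ 4.66929021e-03, -5.50000298e+01,  1.55344795e+00, -1.98825216e+01,
        9.75738047e-03,  3.91557594e-03,  1.69191151e-05]), 'eef_pos': array([ 0.25704343, -0.67711165,  0.2302837 ]), 'tcp_rot': array([ 3.14144595e+00,  1.99758618e-03, -1.20788855e+00]), 'wrist_force': array([ 1.47353949, -0.3306018 , -0.15514078]), 'ft_torque': array([ 0.04623831, -0.04390139, -0.05688264]), 'opening': 0.08555449403678682} 0.0187
```

View pics/scene0.png

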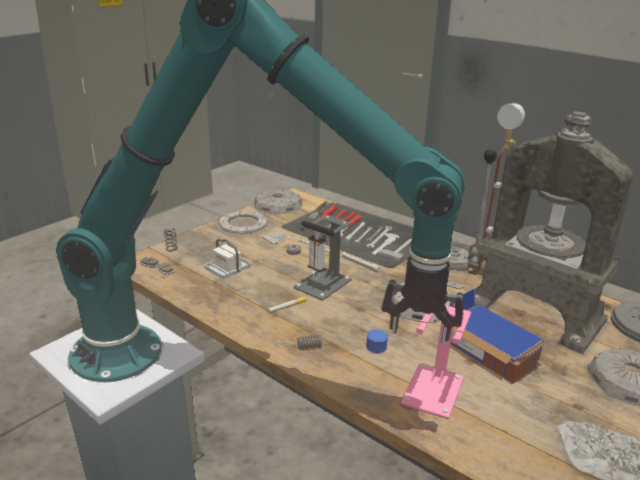

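View pics/top0.png

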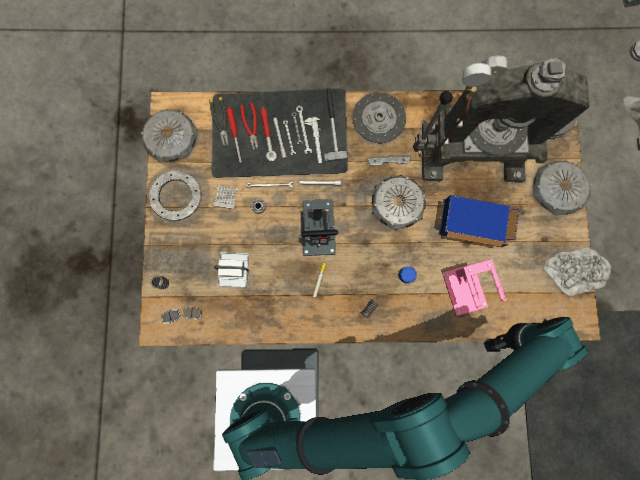

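The dark stand with the scale is at top px (318,228) and the pan with the carton at (232,270). The pink stand is a decoy. I'll enlarge both areas.

```bash
python3 - <<'E'
import cv2
t=cv2.imread("pics/top0.png");s=cv2.imread("pics/scene0.png")
def c(im,x0,x1,y0,y1,k,n): cv2.imwrite(f"pics/{n}.png",cv2.resize(im[y0:y1,x0:x1],None,fx=k,fy=k,interpolation=cv2.INTER_CUBIC))
c(t,205,265,240,300,10,"t_pan0");c(t,285,355,190,262,8,"t_st0")
c(s,195,265,225,285,10,"s_pan0");c(s,280,360,210,300,6,"s_st0")
E
```

```text
(no output)
```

View pics/t_pan0.png

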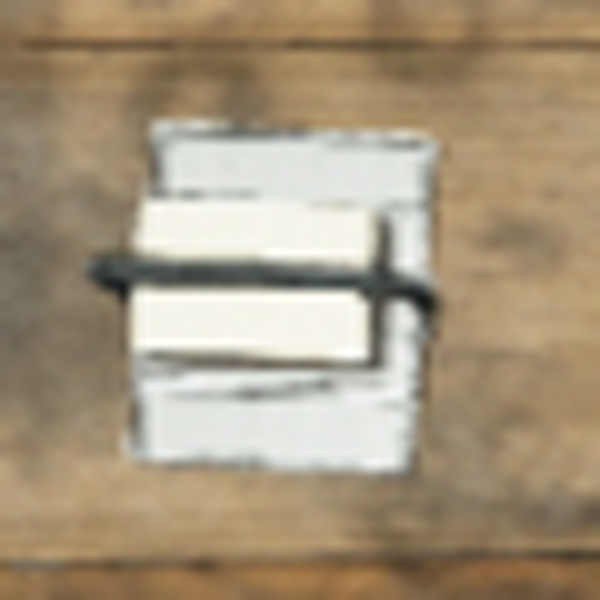

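View pics/t_st0.png

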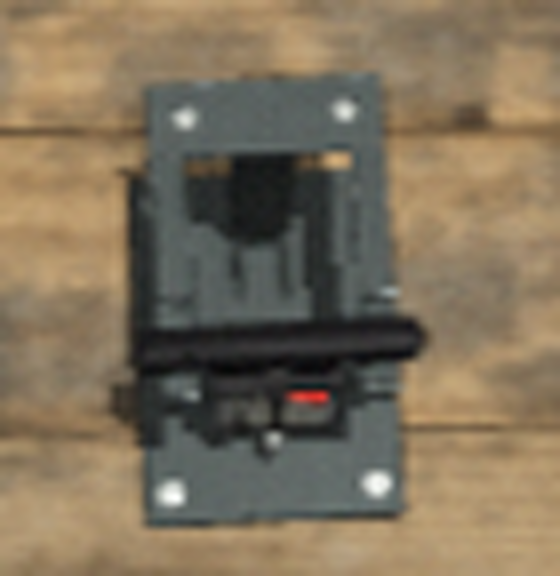

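View pics/s_pan0.png

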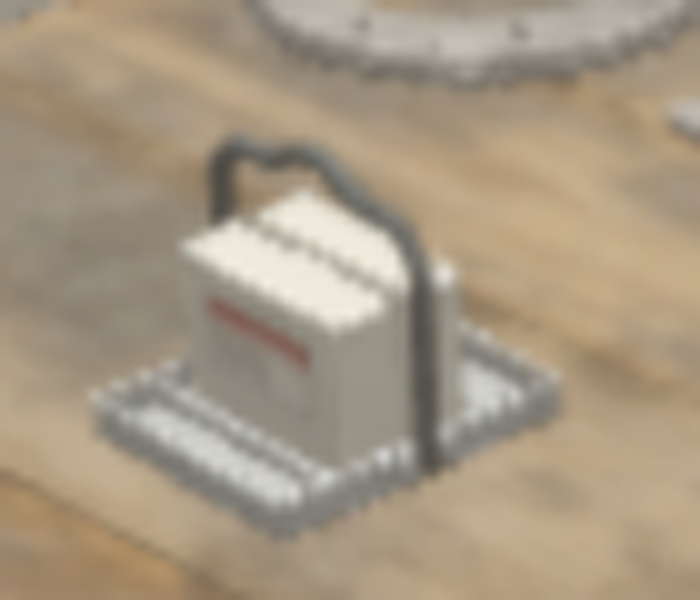

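View pics/s_st0.png

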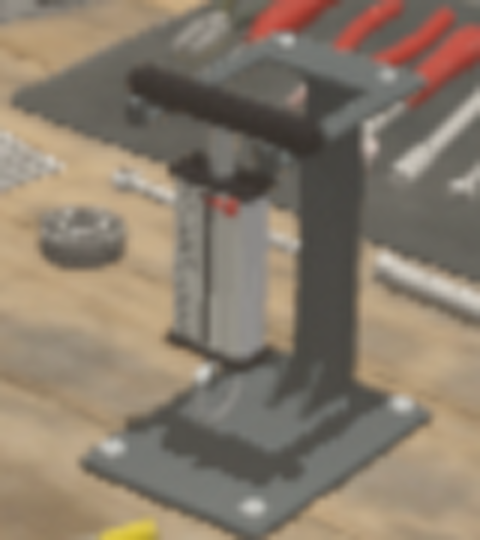

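```bash
cat > h.py <<'E'
import numpy as np, cv2
from scipy.spatial.transform import Rotation as R
from scipy.optimize import least_squares
CP={'scene':dict(vfov=45.55728658624043,cx=312.275664227498,cy=245.78699801394058,k1=-0.09101663390001309,p=[-0.54567188,-1.07966129,0.88529909],o=[1.09034239,-0.01769437,-0.86876955]),
'top':dict(vfov=53.94398935972626,cx=317.12225067286005,cy=240.6222329587181,k1=0.03463753683408578,p=[0.30981951,-0.14674845,1.57346451],o=[0.16393247,-0.01507555,-1.58331358])}
def proj(n,P):
    c=CP[n];P=np.atleast_2d(P)-c['p'];q=P@R.from_euler('xyz',c['o']).as_matrix()
    s=np.stack([q[:,0]/-q[:,2],-q[:,1]/-q[:,2]],1);r2=(s**2).sum(1,keepdims=True)
    f=240/np.tan(np.radians(c['vfov'])/2)
    return f*s*(1+c['k1']*r2)+[c['cx'],c['cy']]
def ray(n,uv):
    c=CP[n];f=240/np.tan(np.radians(c['vfov'])/2)
    K=np.array([[f,0,c['cx']],[0,f,c['cy']],[0,0,1]])
    s=cv2.undistortPoints(np.array([[uv]],float),K,np.array([c['k1'],0,0,0]))[0,0]
    d=R.from_euler('xyz',c['o']).as_matrix()@[s[0],-s[1],-1];return np.array(c['p']),d
def onz(n,uv,z):
    p,d=ray(n,uv);return p+d*(z-p[2])/d[2]
def tri(u1,u2):
    return least_squares(lambda X:np.r_[(proj('scene',X)[0]-u1),(proj('top',X)[0]-u2)],[.6,0,.1]).x
def fitpose(obs,x0,z=0.):
    """obs: list (cam, local pt, uv); pose x,y,yaw"""
    def tr(v,L): return R.from_euler('z',v[2]).apply(L)+[v[0],v[1],z]
    def f(v): return np.concatenate([proj(n,tr(v,L))[0]-uv for n,L,uv in obs])
    s=least_squares(f,x0,loss='soft_l1');return s.x,f(s.x).reshape(-1,2)
E
cat > a.py <<'E'
from h import *
def T(k,ox,oy): return lambda u,v:np.array([u/k+ox-.5+.5/k,v/k+oy-.5+.5/k])
ts=T(8,285,190);ss=T(6,280,210);tp=T(10,205,240);sp=T(10,195,225)
m=1e-3
obs=[('top',np.array([-85,55,8])*m,ts(147,522)),('top',np.array([-85,-55,8])*m,ts(405,513)),
('scene',np.array([-85,55,8])*m,ss(82,462)),('scene',np.array([-85,-55,0])*m,ss(255,538)),('scene',np.array([65,-55,8])*m,ss(430,408))]
v,res=fitpose(obs,[.6,-.15,0]);print('stand',v);print(res.round(1))
c,s=np.cos(v[2]),np.sin(v[2]);print('fork',v[0]-.045*c,v[1]-.045*s)
for a,b in (((148,92),(140,348)),((310,132),(425,338))): print('handle end',tri(ss(*a),ts(*b)))
for zz in(.198,.206): print(onz('top',ts(140,348),zz),onz('top',ts(425,338),zz))
w,h=56.5,46
obs=[('top',np.array([w,h,14])*m,tp(152,122)),('top',np.array([w,-h,14])*m,tp(438,140)),('top',np.array([-w,-h,14])*m,tp(412,468)),('top',np.array([-w,h,14])*m,tp(128,458)),
('scene',np.array([-w,h,14])*m,sp(90,395)),('scene',np.array([-w,-h,0])*m,sp(280,538)),('scene',np.array([w,-h,14])*m,sp(560,375))]
v,res=fitpose(obs,[.5,.1,0]);print('pan',v);print(res.round(1))
def W(L): return R.from_euler('z',v[2]).apply(np.array(L)*m)+[v[0],v[1],0]
print('bail top',W([0,0,94]),'px crop scene',(proj('scene',W([0,0,94]))[0]-[195,225])*10,'top',(proj('top',W([0,0,94]))[0]-[205,240])*10)
for y in(48,-48): print('bail side',(proj('scene',W([0,y,80]))[0]-[195,225])*10,(proj('top',W([0,y,80]))[0]-[205,240])*10)
E
python3 a.py
```

```text
stand [ 0.60619925 -0.17431682  0.05251323]
[[-0.5  0.7]
 [ 0.  -0.2]
 [-0.8 -1.1]
 [ 0.5  1.4]
 [ 0.9 -0.4]]
fork 0.5612612827929304 -0.17667882694064638
handle end [ 0.5627694  -0.12688419  0.18966003]
handle end [ 0.56041503 -0.2297592   0.203912  ]
[ 0.56024144 -0.12599372  0.198     ] [ 0.56297738 -0.23169565  0.198     ]
[ 0.55878493 -0.12611444  0.206     ] [ 0.56150496 -0.23120158  0.206     ]
pan [ 0.47442245  0.10747475 -0.06098438]
[[ 0.2 -0.1]
 [-0.7 -0.5]
 [-0.6  0.7]
 [-0.3  0.3]
 [ 0.4  0.3]
 [ 0.2  0.8]
 [ 0.5  0.2]]
bail top [0.47442245 0.10747475 0.094     ] px crop scene [312.25609939 153.3366446 ] top [233.69070848 266.05918289]
bail side [217.44940142 143.3044528 ] [ 89.20894721 263.42379449]
bail side [415.26973714 246.90511618] [393.00437088 278.32143322]
```

Call:
step_arm:
  steps:
    - {"dz": -0.02, "wz": -0.178}
    - {"dz": -0.02, "wz": -0.178}
    - {"dz": -0.02, "wz": -0.178}
    - {"dz": -0.02, "wz": -0.178}
    - {"dz": -0.02, "wz": -0.178}
    - {"dz": -0.01, "wz": -0.178}
    - {"wz": -0.178}
  gripper: 0.06
  newtons: 60

```text
$.steps[0]: bad value
```

Call:
step_arm:
  steps:
    - {"dx": 0, "dy": 0, "dz": -0.02, "wx": 0, "wy": 0, "wz": -0.178}
    - {"dx": 0, "dy": 0, "dz": -0.02, "wx": 0, "wy": 0, "wz": -0.178}
    - {"dx": 0, "dy": 0, "dz": -0.02, "wx": 0, "wy": 0, "wz": -0.178}
    - {"dx": 0, "dy": 0, "dz": -0.02, "wx": 0, "wy": 0, "wz": -0.178}
    - {"dx": 0, "dy": 0, "dz": -0.02, "wx": 0, "wy": 0, "wz": -0.178}
    - {"dx": 0, "dy": 0, "dz": -0.01, "wx": 0, "wy": 0, "wz": -0.178}
    - {"dx": 0, "dy": 0, "dz": 0, "wx": 0, "wy": 0, "wz": -0.178}
  gripper: 0.06
  newtons: 60

```text
t: 0.98
eef_pos: [0.2574, -0.6781, 0.3421]
tcp_rot: [3.14, -0.0, 0.044]
wrist_force: [0.5, -0.9, -0.7]
opening: 0.0602
```

Call:
step_arm:
  steps:
    - {"dx": 0.0326, "dy": -0.0485, "dz": 0, "wx": 0, "wy": 0, "wz": 0}
    - {"dx": 0.0326, "dy": -0.0485, "dz": 0, "wx": 0, "wy": 0, "wz": 0}
    - {"dx": 0.0326, "dy": -0.0485, "dz": 0, "wx": 0, "wy": 0, "wz": 0}
    - {"dx": 0.0326, "dy": -0.0485, "dz": 0, "wx": 0, "wy": 0, "wz": 0}
    - {"dx": 0.0326, "dy": -0.0485, "dz": 0, "wx": 0, "wy": 0, "wz": 0}
    - {"dx": 0.0326, "dy": -0.0485, "dz": 0, "wx": 0, "wy": 0, "wz": 0}
    - {"dx": 0.0326, "dy": -0.0485, "dz": 0, "wx": 0, "wy": 0, "wz": 0}
    - {"dx": 0.0326, "dy": -0.0485, "dz": 0, "wx": 0, "wy": 0, "wz": 0}
    - {"dx": 0.0326, "dy": -0.0485, "dz": 0, "wx": 0, "wy": 0, "wz": 0}
    - {"dx": 0.0326, "dy": -0.0485, "dz": 0, "wx": 0, "wy": 0, "wz": 0}

```text
t: 2.22
eef_pos: [0.565, -0.1793, 0.3409]
tcp_rot: [3.141, 0.001, 0.038]
wrist_force: [-0.8, -0.4, -0.7]
opening: 0.0603
```

```bash
cat > snap.py <<'E'
import sys,cv2
from cell import r,imaging
tag=sys.argv[1]
for a in sys.argv[2:]:
    n,x0,x1,y0,y1,k=a.split(',');x0,x1,y0,y1,k=map(int,(x0,x1,y0,y1,k))
    im=imaging.get_image(n);cv2.imwrite(f"pics/{n}_{tag}_full.png",im)
    cv2.imwrite(f"pics/{n}_{tag}.png",cv2.resize(im[y0:y1,x0:x1],None,fx=k,fy=k,interpolation=cv2.INTER_CUBIC))
s=r.state();print(s['t'],s['eef_pos'].round(4),s['tcp_rot'].round(4),s['wrist_force'].round(2),s['ft_torque'].round(3),s['opening'].round(4),s['q'].round(2))
E
python3 snap.py a scene,260,380,170,310,4 top,270,370,180,270,6
```

```text
Traceback (most recent call last):
  File "snap.py", line 8, in <module>
    s=r.state();print(s['t'],s['eef_pos'].round(4),s['tcp_rot'].round(4),s['wrist_force'].round(2),s['ft_torque'].round(3),s['opening'].round(4),s['q'].round(2))
                                                                                                                           ^^^^^^^^^^^^^^^^^^
AttributeError: 'float' object has no attribute 'round'
```

View pics/scene_a.png

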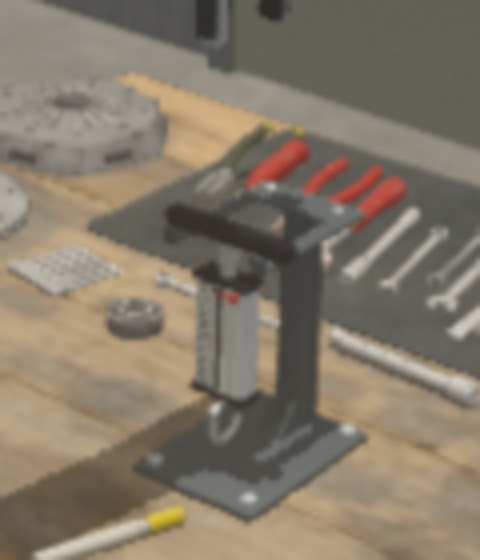

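View pics/top_a.png

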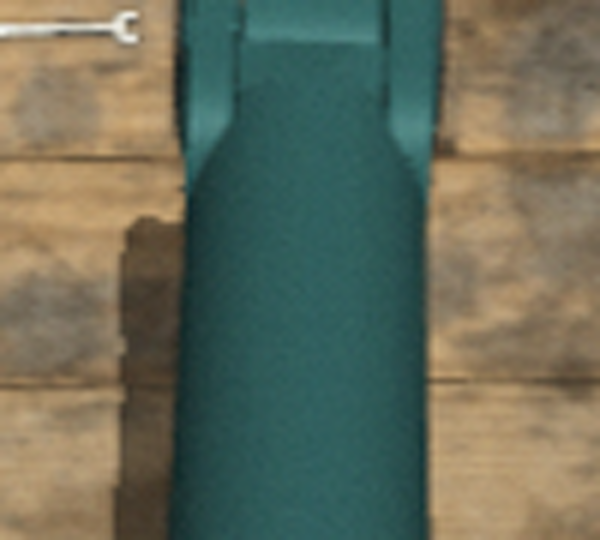

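Call:
step_arm:
  steps:
    - {"dx": -0.003, "dy": 0, "dz": 0.02, "wx": 0, "wy": 0, "wz": 0}
    - {"dx": 0, "dy": 0, "dz": 0.035, "wx": 0, "wy": 0, "wz": 0}
    - {"dx": 0, "dy": 0, "dz": 0.035, "wx": 0, "wy": 0, "wz": 0}
    - {"dx": 0, "dy": 0, "dz": 0.03, "wx": 0, "wy": 0, "wz": 0}
    - {"dx": 0, "dy": 0, "dz": 0.02, "wx": 0, "wy": 0, "wz": 0}
    - {"dx": 0, "dy": 0, "dz": 0.02, "wx": 0, "wy": 0, "wz": 0}
    - {"dx": 0, "dy": 0, "dz": 0, "wx": 0, "wy": 0, "wz": 0}

```text
t: 3.2
eef_pos: [0.5598, -0.1812, 0.1795]
tcp_rot: [-3.141, 0.004, 0.038]
wrist_force: [0.3, 0.5, -0.4]
opening: 0.0598
```

```bash
sed -i "s/s\['opening'\].round(4)/round(s['opening'],4)/" snap.py
python3 snap.py b scene,260,380,170,310,4
```

```text
3.25 [ 0.5608 -0.1812  0.1807] [-3.1412e+00  2.0000e-03  3.7600e-02] [ 0.43 -0.05  0.47] [0.035 0.016 0.   ] 0.0598 [ 0.52  0.51 -0.39  1.95  0.28  0.74  0.  ]
```

View pics/scene_b.png

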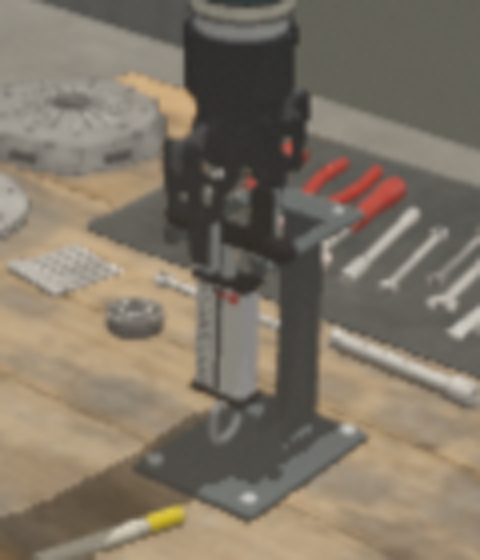

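Call:
step_arm:
  steps:
    - {"dx": 0, "dy": 0, "dz": 0, "wx": 0, "wy": 0, "wz": 0}
    - {"dx": 0, "dy": 0, "dz": 0, "wx": 0, "wy": 0, "wz": 0}
    - {"dx": 0, "dy": 0, "dz": 0, "wx": 0, "wy": 0, "wz": 0}
    - {"dx": 0, "dy": 0, "dz": 0, "wx": 0, "wy": 0, "wz": 0}
    - {"dx": 0, "dy": 0, "dz": 0, "wx": 0, "wy": 0, "wz": 0}
  gripper: 0.0
  newtons: 70

```text
t: 3.88
eef_pos: [0.562, -0.1811, 0.1823]
tcp_rot: [3.141, -0.001, 0.038]
wrist_force: [-1.9, -0.1, 6.6]
opening: 0.0144
```

```bash
python3 snap.py c scene,260,380,170,310,4
```

```text
3.925 [ 0.562  -0.1811  0.1823] [ 3.1408e+00 -1.0000e-03  3.8000e-02] [-2.12 -0.08  5.73] [-0.01   0.28   0.029] 0.0147 [ 0.52  0.51 -0.39  1.95  0.28  0.74  0.  ]
```

View pics/scene_c.png

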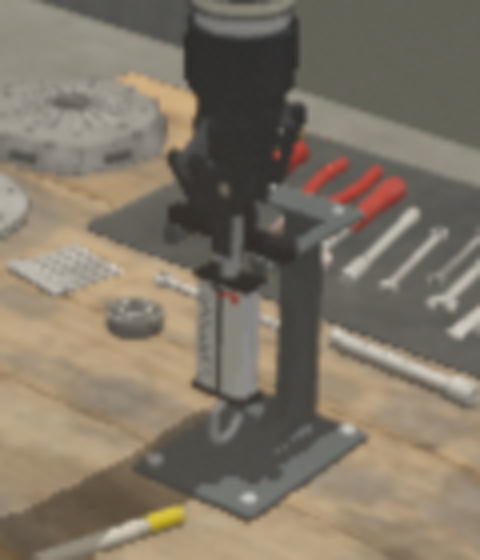

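Call:
step_arm:
  steps:
    - {"dx": 0, "dy": 0, "dz": -0.003, "wx": 0, "wy": 0, "wz": 0}
    - {"dx": 0, "dy": 0, "dz": -0.004, "wx": 0, "wy": 0, "wz": 0}
    - {"dx": 0, "dy": 0, "dz": -0.005, "wx": 0, "wy": 0, "wz": 0}
    - {"dx": 0, "dy": 0, "dz": -0.003, "wx": 0, "wy": 0, "wz": 0}
    - {"dx": 0, "dy": 0, "dz": 0, "wx": 0, "wy": 0, "wz": 0}

```text
t: 4.55
eef_pos: [0.5618, -0.1809, 0.1966]
tcp_rot: [3.141, -0.001, 0.038]
wrist_force: [-0.9, 0.1, -3.2]
opening: 0.0146
```

```bash
python3 snap.py d scene,260,380,170,310,4
```

```text
4.6 [ 0.5616 -0.1809  0.1964] [ 3.1415e+00 -1.0000e-04  3.8000e-02] [ 0.27  1.19 -3.23] [ 0.006  0.024 -0.002] 0.0147 [ 0.53  0.49 -0.4   1.94  0.27  0.77  0.01]
```

View pics/scene_d.png

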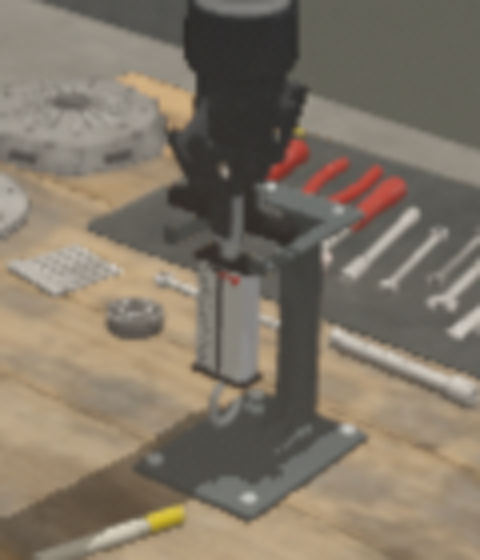

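Call:
step_arm:
  steps:
    - {"dx": -0.005, "dy": 0, "dz": 0, "wx": 0, "wy": 0, "wz": 0}
    - {"dx": -0.01, "dy": 0, "dz": 0, "wx": 0, "wy": 0, "wz": 0}
    - {"dx": -0.015, "dy": 0, "dz": 0, "wx": 0, "wy": 0, "wz": 0}
    - {"dx": -0.018, "dy": 0, "dz": 0, "wx": 0, "wy": 0, "wz": 0}
    - {"dx": -0.018, "dy": 0, "dz": 0, "wx": 0, "wy": 0, "wz": 0}
    - {"dx": -0.014, "dy": 0, "dz": -0.005, "wx": 0, "wy": 0, "wz": 0}
    - {"dx": -0.01, "dy": 0, "dz": -0.008, "wx": 0, "wy": 0, "wz": 0}
    - {"dx": 0, "dy": 0, "dz": -0.01, "wx": 0, "wy": 0, "wz": 0}
    - {"dx": 0, "dy": 0, "dz": -0.006, "wx": 0, "wy": 0, "wz": 0}
    - {"dx": 0, "dy": 0, "dz": 0, "wx": 0, "wy": 0, "wz": 0}

```text
t: 5.85
eef_pos: [0.473, -0.1844, 0.2262]
tcp_rot: [3.141, -0.002, 0.038]
wrist_force: [-0.2, 0.1, -2.9]
opening: 0.0148
```

```bash
python3 snap.py e scene,210,360,150,310,4
```

```text
5.9 [ 0.4725 -0.1843  0.2257] [ 3.1413e+00 -1.2000e-03  3.8400e-02] [ 0.49 -0.46 -2.11] [ 0.006 -0.032  0.041] 0.0144 [ 0.63  0.35 -0.43  2.09  0.22  0.74  0.09]
```

View pics/scene_e.png

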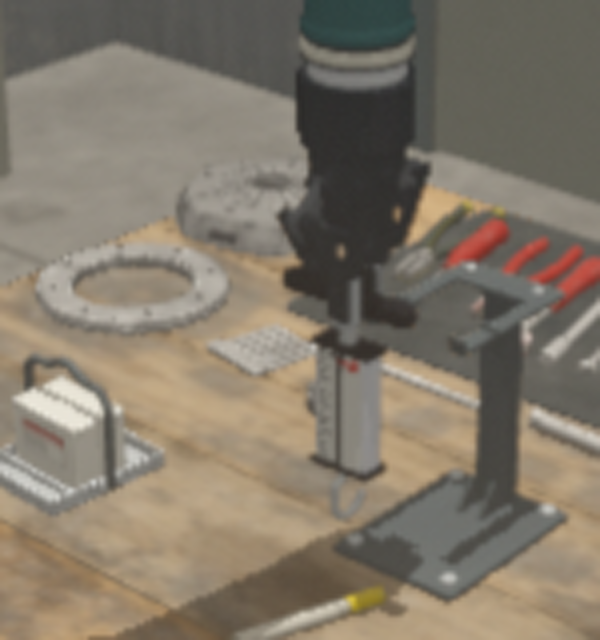

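Call:
step_arm:
  steps:
    - {"dx": -0.0023, "dy": -0.01, "dz": 0, "wx": 0, "wy": 0, "wz": 0.01}
    - {"dx": -0.0023, "dy": -0.025, "dz": 0, "wx": 0, "wy": 0, "wz": 0}
    - {"dx": -0.0023, "dy": -0.04, "dz": 0, "wx": 0, "wy": 0, "wz": 0}
    - {"dx": -0.0023, "dy": -0.045, "dz": 0, "wx": 0, "wy": 0, "wz": 0}
    - {"dx": -0.0023, "dy": -0.045, "dz": 0, "wx": 0, "wy": 0, "wz": 0}
    - {"dx": -0.0023, "dy": -0.045, "dz": 0, "wx": 0, "wy": 0, "wz": 0}
    - {"dx": -0.0023, "dy": -0.04, "dz": 0, "wx": 0, "wy": 0, "wz": 0}
    - {"dx": -0.0023, "dy": -0.025, "dz": 0, "wx": 0, "wy": 0, "wz": 0.03}
    - {"dx": -0.0023, "dy": -0.013, "dz": 0, "wx": 0, "wy": 0, "wz": 0.03}
    - {"dx": -0.0023, "dy": -0.005, "dz": 0, "wx": 0, "wy": 0, "wz": 0.03}

```text
t: 7.15
eef_pos: [0.4401, 0.11, 0.225]
tcp_rot: [-3.141, 0.001, -0.06]
wrist_force: [-0.1, -0.3, -3.0]
opening: 0.0143
```

```bash
python3 snap.py f scene,170,290,160,300,5 top,190,290,220,310,6
```

```text
7.25 [0.4401 0.1095 0.225 ] [-3.1414e+00  1.1000e-03 -5.9400e-02] [ 0.96  0.39 -1.55] [-0.037 -0.049 -0.028] 0.0148 [ 0.07  0.3  -0.51  2.19  0.22  0.71 -0.64]
```

View pics/scene_f.png

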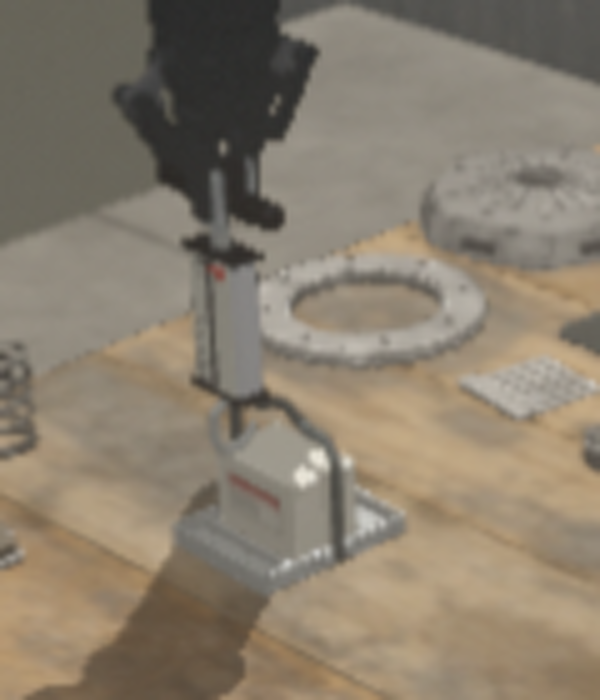

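View pics/top_f.png

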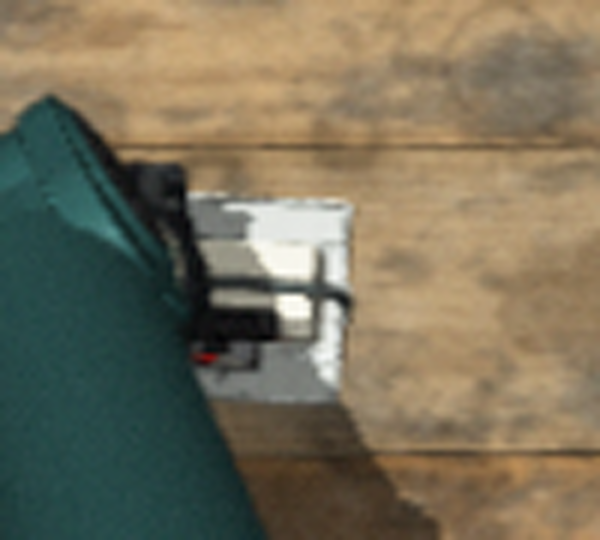

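```bash
cat > b.py <<'E'
from h import *
def T(k,ox,oy): return lambda u,v:np.array([u/k+ox-.5+.5/k,v/k+oy-.5+.5/k])
sf=T(5,170,160);tf=T(6,190,220);m=1e-3;yaw=-.06
pts={'tl_left':([-12,25,-32],sf(183,242)),'top_right':([12,-25,-32],sf(264,257)),'bot_left':([-12,25,-128],sf(193,380)),'bot_near':([-12,-25,-128],sf(240,403)),'bot_right':([12,-25,-128],sf(268,392))}
def W(o,L): return R.from_euler('z',yaw).apply(np.array(L)*m)+o
obs=[('scene',L,u) for L,u in pts.values()]+[('top',[-8,-54,8],tf(276,340)),('top',[8,-54,8],tf(280,308))]
f=lambda o:np.concatenate([proj(n,W(o,L))[0]-u for n,L,u in obs])
s=least_squares(f,[.44,.11,.24],loss='soft_l1');print(s.x,'\n',f(s.x).reshape(-1,2).round(1))
for o in ([.4401,.1115,.2407],):
  print(f(o).reshape(-1,2).round(1))
  for n,t,k,a in (('scene',0,5,[170,160]),):
    for z in(-149,-159,-169): print(z,(proj(n,W(o,[0,0,z]))[0]-a)*k)
    print('back',(proj(n,W(o,[-14,0,-159]))[0]-a)*k,'tip',(proj(n,W(o,[15,0,-153]))[0]-a)*k, 'bail',(proj(n,[.4744,.1075,.094])[0]-a)*k)
E
python3 b.py; python3 -c "
import cv2;s=cv2.imread('pics/scene_f_full.png');cv2.imwrite('pics/f2.png',cv2.resize(s[205:265,200:245],None,fx=12,fy=12,interpolation=cv2.INTER_CUBIC))"
```

```text
[0.4401887  0.11347813 0.24269141] 
 [[-0.7 -1.3]
 [ 0.2 -1.7]
 [-0.5  0.4]
 [ 0.4  1.2]
 [ 1.2  0.8]
 [-0.   0.2]
 [-0.3 -0.1]]
[[-0.2 -0.5]
 [ 0.7 -0.9]
 [-0.1  1.2]
 [ 0.8  2. ]
 [ 1.6  1.6]
 [ 0.8  0.3]
 [ 0.5 -0. ]]
-149 [234.26416368 422.23828261]
-159 [235.24861034 436.96094478]
-169 [236.23010292 451.60484227]
back [216.71457694 444.55191503] tip [254.34872102 420.12349624] bail [281.07249474 401.66807971]
```

View pics/f2.png

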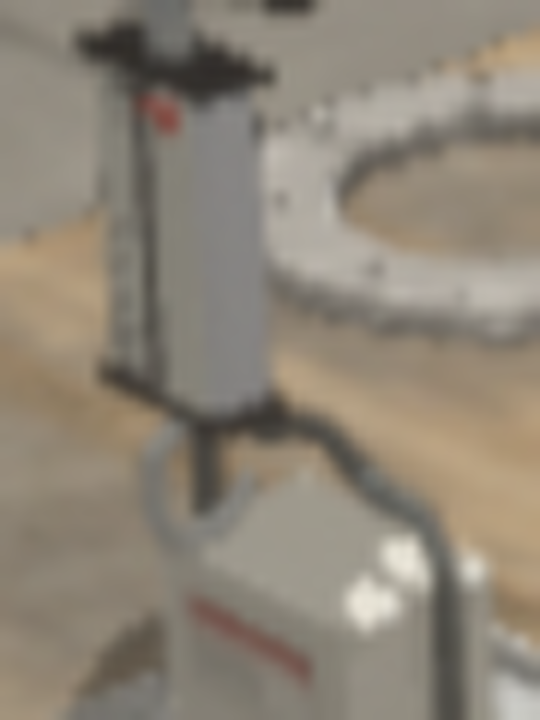

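Call:
step_arm:
  steps:
    - {"dx": 0, "dy": 0.0015, "dz": 0.0015, "wx": 0, "wy": 0, "wz": 0}
    - {"dx": 0, "dy": 0.001, "dz": 0.002, "wx": 0, "wy": 0, "wz": 0}
    - {"dx": 0.003, "dy": 0, "dz": 0, "wx": 0, "wy": 0, "wz": 0}
    - {"dx": 0.005, "dy": 0, "dz": 0, "wx": 0, "wy": 0, "wz": 0}
    - {"dx": 0.0055, "dy": 0, "dz": 0, "wx": 0, "wy": 0, "wz": 0}
    - {"dx": 0.0055, "dy": 0, "dz": 0, "wx": 0, "wy": 0, "wz": 0}
    - {"dx": 0.0055, "dy": 0, "dz": 0, "wx": 0, "wy": 0, "wz": 0}
    - {"dx": 0.005, "dy": 0, "dz": 0, "wx": 0, "wy": 0, "wz": 0}
    - {"dx": 0.004, "dy": 0, "dz": 0, "wx": 0, "wy": 0, "wz": 0}
    - {"dx": 0.001, "dy": 0, "dz": 0, "wx": 0, "wy": 0, "wz": 0}

```text
t: 8.5
eef_pos: [0.4757, 0.1035, 0.2218]
tcp_rot: [-3.141, -0.0, -0.062]
wrist_force: [0.2, 0.4, -2.3]
opening: 0.0143
```

```bash
python3 snap.py g scene,190,260,200,275,8 top,190,290,220,310,6
```

```text
8.6 [0.4753 0.1035 0.2217] [ 3.1415e+00  3.0000e-04 -6.2000e-02] [ 0.8   0.58 -1.62] [ 0.013 -0.001 -0.027] 0.0149 [ 0.08  0.34 -0.49  2.13  0.24  0.72 -0.63]
```

View pics/scene_g.png

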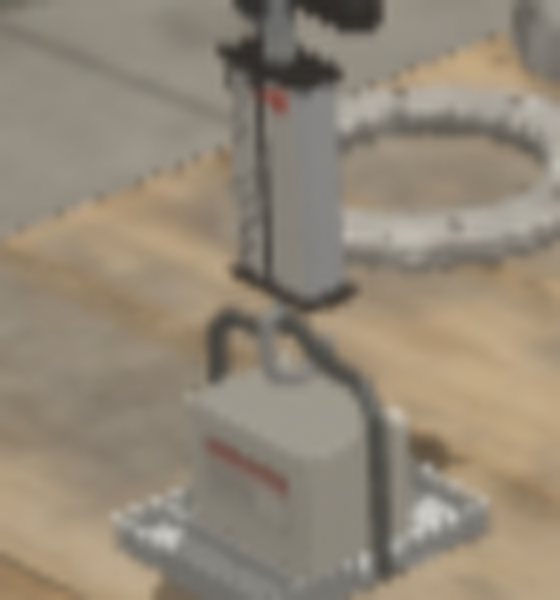

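View pics/top_g.png

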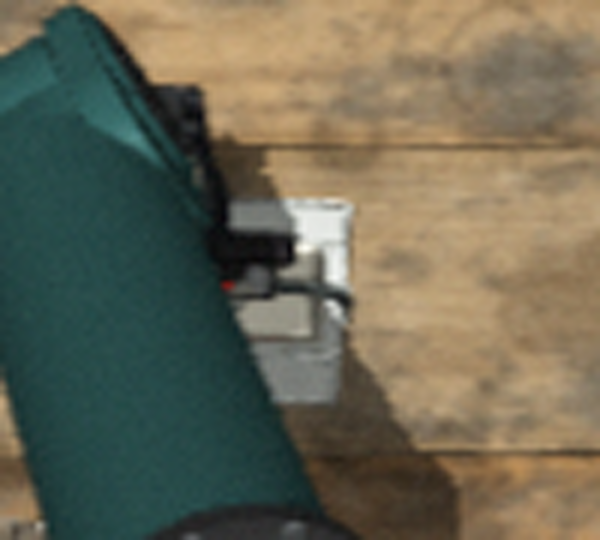

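Call:
step_arm:
  steps:
    - {"dx": 0, "dy": 0, "dz": -0.0005, "wx": 0, "wy": 0, "wz": 0}
    - {"dx": 0, "dy": 0, "dz": -0.0015, "wx": 0, "wy": 0, "wz": 0}
    - {"dx": 0, "dy": 0, "dz": -0.002, "wx": 0, "wy": 0, "wz": 0}
    - {"dx": 0, "dy": 0, "dz": -0.002, "wx": 0, "wy": 0, "wz": 0}
    - {"dx": 0, "dy": 0, "dz": -0.002, "wx": 0, "wy": 0, "wz": 0}
    - {"dx": 0, "dy": 0, "dz": -0.002, "wx": 0, "wy": 0, "wz": 0}
    - {"dx": 0, "dy": 0, "dz": -0.002, "wx": 0, "wy": 0, "wz": 0}
    - {"dx": 0, "dy": 0, "dz": -0.002, "wx": 0, "wy": 0, "wz": 0}
    - {"dx": 0, "dy": 0, "dz": -0.002, "wx": 0, "wy": 0, "wz": 0}
    - {"dx": 0, "dy": 0, "dz": -0.002, "wx": 0, "wy": 0, "wz": 0}

```text
t: 9.85
eef_pos: [0.4753, 0.1035, 0.2399]
tcp_rot: [3.142, 0.0, -0.062]
wrist_force: [-0.1, -0.1, -2.5]
opening: 0.0147
```

```bash
python3 snap.py h scene,190,260,200,275,8
```

```text
9.9 [0.4754 0.1035 0.2401] [-3.1416e+00 -2.0000e-04 -6.2000e-02] [ 0.01 -1.11 -3.71] [0.01  0.053 0.035] 0.0145 [ 0.1   0.32 -0.5   2.11  0.22  0.76 -0.6 ]
```

View pics/scene_h.png

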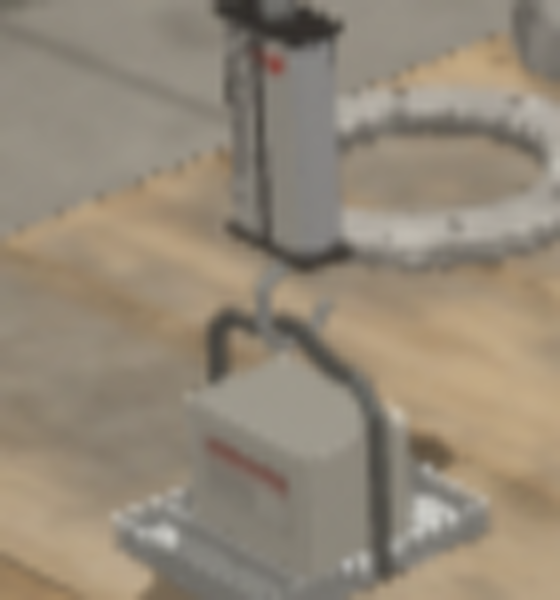

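Call:
step_arm:
  steps:
    - {"dx": 0, "dy": 0, "dz": -0.002, "wx": 0, "wy": 0, "wz": 0}
    - {"dx": 0, "dy": 0, "dz": -0.002, "wx": 0, "wy": 0, "wz": 0}
    - {"dx": 0, "dy": 0, "dz": -0.002, "wx": 0, "wy": 0, "wz": 0}
    - {"dx": 0, "dy": 0, "dz": -0.002, "wx": 0, "wy": 0, "wz": 0}
    - {"dx": 0, "dy": 0, "dz": -0.002, "wx": 0, "wy": 0, "wz": 0}
    - {"dx": 0, "dy": 0, "dz": -0.002, "wx": 0, "wy": 0, "wz": 0}
    - {"dx": 0, "dy": 0, "dz": -0.002, "wx": 0, "wy": 0, "wz": 0}
    - {"dx": 0, "dy": 0, "dz": -0.0015, "wx": 0, "wy": 0, "wz": 0}
    - {"dx": 0, "dy": 0, "dz": -0.001, "wx": 0, "wy": 0, "wz": 0}
    - {"dx": 0, "dy": 0, "dz": -0.0007, "wx": 0, "wy": 0, "wz": 0}

```text
t: 11.15
eef_pos: [0.4753, 0.1034, 0.257]
tcp_rot: [3.142, 0.0, -0.062]
wrist_force: [0.3, -0.0, -4.4]
opening: 0.0145
```

```bash
python3 snap.py i scene,190,260,190,275,7
```

```text
11.2 [0.4753 0.1035 0.257 ] [ 3.1415e+00  1.0000e-04 -6.1900e-02] [-0.51  0.34 -4.21] [-0.017 -0.047  0.014] 0.0141 [ 0.11  0.29 -0.51  2.09  0.2   0.8  -0.58]
```

View pics/scene_i.png

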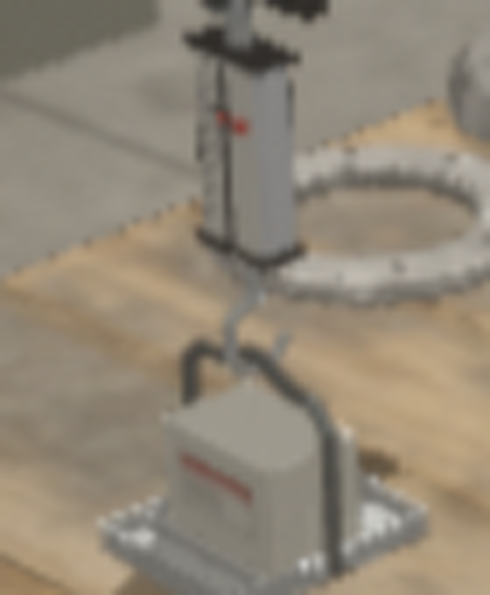

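Call:
step_arm:
  steps:
    - {"dx": 0, "dy": 0, "dz": -0.0005, "wx": 0, "wy": 0, "wz": 0}
    - {"dx": 0, "dy": 0, "dz": -0.0005, "wx": 0, "wy": 0, "wz": 0}
    - {"dx": 0, "dy": 0, "dz": -0.0005, "wx": 0, "wy": 0, "wz": 0}
    - {"dx": 0, "dy": 0, "dz": -0.0005, "wx": 0, "wy": 0, "wz": 0}
    - {"dx": 0, "dy": 0, "dz": -0.0005, "wx": 0, "wy": 0, "wz": 0}
    - {"dx": 0, "dy": 0, "dz": -0.0005, "wx": 0, "wy": 0, "wz": 0}
    - {"dx": 0, "dy": 0, "dz": -0.0005, "wx": 0, "wy": 0, "wz": 0}
    - {"dx": 0, "dy": 0, "dz": -0.0005, "wx": 0, "wy": 0, "wz": 0}
    - {"dx": 0, "dy": 0, "dz": -0.0005, "wx": 0, "wy": 0, "wz": 0}
    - {"dx": 0, "dy": 0, "dz": -0.0005, "wx": 0, "wy": 0, "wz": 0}

```text
t: 12.45
eef_pos: [0.4753, 0.1035, 0.262]
tcp_rot: [3.142, 0.0, -0.062]
wrist_force: [0.7, 0.9, -4.3]
opening: 0.0145
```

```bash
cat > chk.py <<'E'
import sys,cv2,numpy as np
from cell import r,imaging
im=imaging.get_image('scene');cv2.imwrite(f'pics/scene_{sys.argv[1]}_full.png',im)
cv2.imwrite(f'pics/scene_{sys.argv[1]}.png',cv2.resize(im[180:280,185:265],None,fx=7,fy=6.0,interpolation=cv2.INTER_CUBIC))
ref=cv2.imread('pics/scene_i_full.png')
g=lambda a:cv2.cvtColor(a,cv2.COLOR_BGR2GRAY)
def shift(x0,x1,y0,y1):
    t=cv2.resize(g(ref)[y0:y1,x0:x1],None,fx=8,fy=8,interpolation=cv2.INTER_CUBIC)
    s=cv2.resize(g(im)[y0-8:y1+4,x0-4:x1+4],None,fx=8,fy=8,interpolation=cv2.INTER_CUBIC)
    m=cv2.matchTemplate(s,t,cv2.TM_CCOEFF_NORMED);_,v,_,l=cv2.minMaxLoc(m);return (l[0]/8-4,l[1]/8-8,round(v,3))
print('carton shift',shift(215,237,252,268),'pan left',shift(202,214,262,272),'pan right',shift(242,252,258,268))
s=r.state();print(round(s['t'],2),s['eef_pos'].round(4),s['wrist_force'].round(2))
E
python3 chk.py j
```

```text
carton shift (0.0, 0.0, 0.998) pan left (-0.125, 0.0, 0.983) pan right (0.0, 0.0, 0.994)
12.5 [0.4753 0.1035 0.262 ] [-1.57 -0.31 -4.2 ]
```

Call:
step_arm:
  steps:
    - {"dx": 0, "dy": 0, "dz": -0.0005, "wx": 0, "wy": 0, "wz": 0}
    - {"dx": 0, "dy": 0, "dz": -0.0005, "wx": 0, "wy": 0, "wz": 0}
    - {"dx": 0, "dy": 0, "dz": -0.0005, "wx": 0, "wy": 0, "wz": 0}
    - {"dx": 0, "dy": 0, "dz": -0.0005, "wx": 0, "wy": 0, "wz": 0}
    - {"dx": 0, "dy": 0, "dz": -0.0005, "wx": 0, "wy": 0, "wz": 0}
    - {"dx": 0, "dy": 0, "dz": -0.0005, "wx": 0, "wy": 0, "wz": 0}
    - {"dx": 0, "dy": 0, "dz": -0.0005, "wx": 0, "wy": 0, "wz": 0}
    - {"dx": 0, "dy": 0, "dz": -0.0005, "wx": 0, "wy": 0, "wz": 0}
    - {"dx": 0, "dy": 0, "dz": -0.0005, "wx": 0, "wy": 0, "wz": 0}
    - {"dx": 0, "dy": 0, "dz": -0.0005, "wx": 0, "wy": 0, "wz": 0}

```text
t: 13.75
eef_pos: [0.4754, 0.1035, 0.267]
tcp_rot: [3.142, 0.0, -0.062]
wrist_force: [-0.0, 0.6, -6.6]
opening: 0.0148
```

```bash
python3 chk.py k
```

```text
carton shift (0.0, 0.0, 0.996) pan left (-0.25, 0.0, 0.978) pan right (0.0, 0.0, 0.994)
13.8 [0.4754 0.1035 0.2671] [ 0.57  0.3  -5.8 ]
```

View pics/scene_k.png

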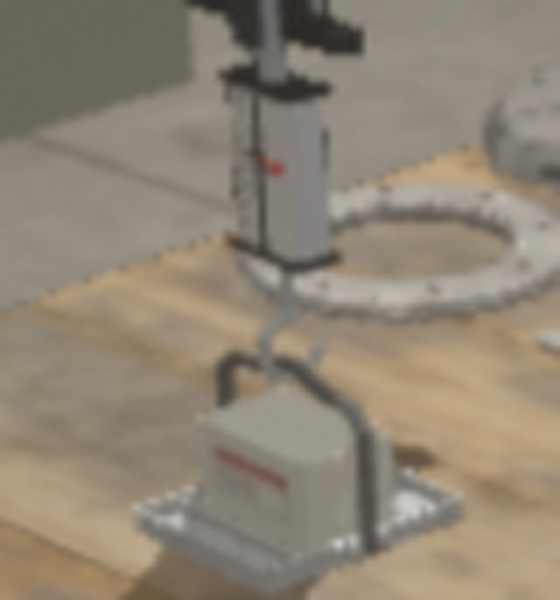

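Call:
step_arm:
  steps:
    - {"dx": 0, "dy": 0, "dz": -0.0005, "wx": 0, "wy": 0, "wz": 0}
    - {"dx": 0, "dy": 0, "dz": -0.0005, "wx": 0, "wy": 0, "wz": 0}
    - {"dx": 0, "dy": 0, "dz": -0.0005, "wx": 0, "wy": 0, "wz": 0}
    - {"dx": 0, "dy": 0, "dz": -0.0005, "wx": 0, "wy": 0, "wz": 0}
    - {"dx": 0, "dy": 0, "dz": -0.0005, "wx": 0, "wy": 0, "wz": 0}
    - {"dx": 0, "dy": 0, "dz": -0.0005, "wx": 0, "wy": 0, "wz": 0}
    - {"dx": 0, "dy": 0, "dz": -0.0005, "wx": 0, "wy": 0, "wz": 0}
    - {"dx": 0, "dy": 0, "dz": -0.0005, "wx": 0, "wy": 0, "wz": 0}
    - {"dx": 0, "dy": 0, "dz": -0.0005, "wx": 0, "wy": 0, "wz": 0}
    - {"dx": 0, "dy": 0, "dz": -0.0005, "wx": 0, "wy": 0, "wz": 0}

```text
t: 15.05
eef_pos: [0.4754, 0.1035, 0.272]
tcp_rot: [3.142, -0.0, -0.062]
wrist_force: [-0.3, 0.4, -5.9]
opening: 0.0147
```

```bash
python3 chk.py l
```

```text
carton shift (0.0, 0.0, 0.996) pan left (-0.25, 0.0, 0.978) pan right (0.0, 0.0, 0.986)
15.1 [0.4753 0.1035 0.272 ] [-0.02 -0.18 -5.14]
```

Call:
step_arm:
  steps:
    - {"dx": 0, "dy": 0, "dz": -0.0005, "wx": 0, "wy": 0, "wz": 0}
    - {"dx": 0, "dy": 0, "dz": -0.0005, "wx": 0, "wy": 0, "wz": 0}
    - {"dx": 0, "dy": 0, "dz": -0.0005, "wx": 0, "wy": 0, "wz": 0}
    - {"dx": 0, "dy": 0, "dz": -0.0005, "wx": 0, "wy": 0, "wz": 0}
    - {"dx": 0, "dy": 0, "dz": -0.0005, "wx": 0, "wy": 0, "wz": 0}
    - {"dx": 0, "dy": 0, "dz": -0.0005, "wx": 0, "wy": 0, "wz": 0}
    - {"dx": 0, "dy": 0, "dz": -0.0005, "wx": 0, "wy": 0, "wz": 0}
    - {"dx": 0, "dy": 0, "dz": -0.0005, "wx": 0, "wy": 0, "wz": 0}
    - {"dx": 0, "dy": 0, "dz": -0.0005, "wx": 0, "wy": 0, "wz": 0}
    - {"dx": 0, "dy": 0, "dz": -0.0005, "wx": 0, "wy": 0, "wz": 0}

```text
t: 16.35
eef_pos: [0.4753, 0.1035, 0.277]
tcp_rot: [3.142, 0.0, -0.062]
wrist_force: [0.1, -0.2, -6.0]
opening: 0.0141
```

```bash
python3 chk.py m
```

```text
carton shift (0.0, 0.0, 0.995) pan left (-0.25, 0.0, 0.978) pan right (0.0, 0.0, 0.986)
16.4 [0.4754 0.1035 0.2771] [ 0.09  0.29 -6.55]
```

Call:
step_arm:
  steps:
    - {"dx": 0, "dy": 0, "dz": -0.0005, "wx": 0, "wy": 0, "wz": 0}
    - {"dx": 0, "dy": 0, "dz": -0.0005, "wx": 0, "wy": 0, "wz": 0}
    - {"dx": 0, "dy": 0, "dz": -0.0005, "wx": 0, "wy": 0, "wz": 0}
    - {"dx": 0, "dy": 0, "dz": -0.0005, "wx": 0, "wy": 0, "wz": 0}
    - {"dx": 0, "dy": 0, "dz": -0.0005, "wx": 0, "wy": 0, "wz": 0}
    - {"dx": 0, "dy": 0, "dz": -0.0005, "wx": 0, "wy": 0, "wz": 0}
    - {"dx": 0, "dy": 0, "dz": -0.0005, "wx": 0, "wy": 0, "wz": 0}
    - {"dx": 0, "dy": 0, "dz": -0.0005, "wx": 0, "wy": 0, "wz": 0}
    - {"dx": 0, "dy": 0, "dz": -0.0005, "wx": 0, "wy": 0, "wz": 0}
    - {"dx": 0, "dy": 0, "dz": -0.0005, "wx": 0, "wy": 0, "wz": 0}

```text
t: 17.65
eef_pos: [0.4753, 0.1035, 0.282]
tcp_rot: [3.142, 0.0, -0.062]
wrist_force: [0.1, 0.6, -6.3]
opening: 0.0149
```

```bash
python3 chk.py n
```

```text
carton shift (0.125, 0.0, 0.986) pan left (-0.25, -0.125, 0.965) pan right (0.0, 0.0, 0.986)
17.7 [0.4753 0.1035 0.2821] [-0.11 -0.69 -7.43]
```

Call:
step_arm:
  steps:
    - {"dx": 0, "dy": 0, "dz": -0.0005, "wx": 0, "wy": 0, "wz": 0}
    - {"dx": 0, "dy": 0, "dz": -0.0005, "wx": 0, "wy": 0, "wz": 0}
    - {"dx": 0, "dy": 0, "dz": -0.0005, "wx": 0, "wy": 0, "wz": 0}
    - {"dx": 0, "dy": 0, "dz": -0.0005, "wx": 0, "wy": 0, "wz": 0}

```text
t: 18.2
eef_pos: [0.4753, 0.1035, 0.284]
tcp_rot: [3.142, 0.0, -0.062]
wrist_force: [0.1, 0.1, -6.6]
opening: 0.0144
```

```bash
python3 chk.py o
```

```text
carton shift (0.125, 0.125, 0.985) pan left (-0.25, -0.125, 0.964) pan right (0.0, 0.0, 0.987)
18.25 [0.4754 0.1035 0.284 ] [-0.07  0.38 -6.91]
```

View pics/scene_o.png

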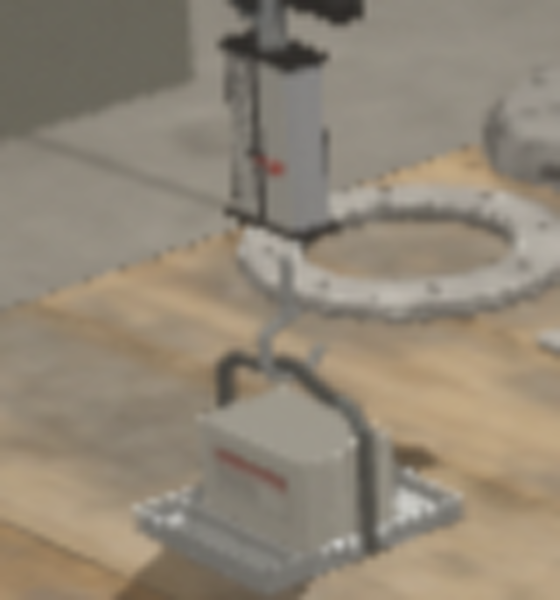

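Still on the bench at about 47 mm of travel. I'll keep raising.

Call:
step_arm:
  steps:
    - {"dx": 0, "dy": 0, "dz": -0.0005, "wx": 0, "wy": 0, "wz": 0}
    - {"dx": 0, "dy": 0, "dz": -0.0005, "wx": 0, "wy": 0, "wz": 0}
    - {"dx": 0, "dy": 0, "dz": -0.0005, "wx": 0, "wy": 0, "wz": 0}
    - {"dx": 0, "dy": 0, "dz": -0.0005, "wx": 0, "wy": 0, "wz": 0}
    - {"dx": 0, "dy": 0, "dz": -0.0005, "wx": 0, "wy": 0, "wz": 0}
    - {"dx": 0, "dy": 0, "dz": -0.0005, "wx": 0, "wy": 0, "wz": 0}
    - {"dx": 0, "dy": 0, "dz": -0.0005, "wx": 0, "wy": 0, "wz": 0}
    - {"dx": 0, "dy": 0, "dz": -0.0005, "wx": 0, "wy": 0, "wz": 0}
    - {"dx": 0, "dy": 0, "dz": -0.0005, "wx": 0, "wy": 0, "wz": 0}
    - {"dx": 0, "dy": 0, "dz": -0.0005, "wx": 0, "wy": 0, "wz": 0}

```text
t: 19.5
eef_pos: [0.4753, 0.1035, 0.289]
tcp_rot: [3.142, 0.0, -0.062]
wrist_force: [0.6, 0.1, -7.4]
opening: 0.0148
```

```bash
python3 chk.py p
```

```text
carton shift (0.125, 0.125, 0.976) pan left (-0.375, -0.125, 0.914) pan right (0.0, 0.0, 0.986)
19.55 [0.4753 0.1035 0.289 ] [-0.85 -0.51 -6.45]
```

```bash
python3 - <<'E'
import cv2,numpy as np
a=cv2.imread('pics/scene_i_full.png')[225:280,190:265];b=cv2.imread('pics/scene_p_full.png')[225:280,190:265]
o=np.vstack([cv2.resize(x,None,fx=8,fy=6,interpolation=cv2.INTER_CUBIC)[:300] if 0 else cv2.resize(x,(600,300),interpolation=cv2.INTER_CUBIC) for x in(a,b)])
cv2.imwrite('pics/cmp_p.png',o)
E
```

```text
(no output)
```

View pics/cmp_p.png

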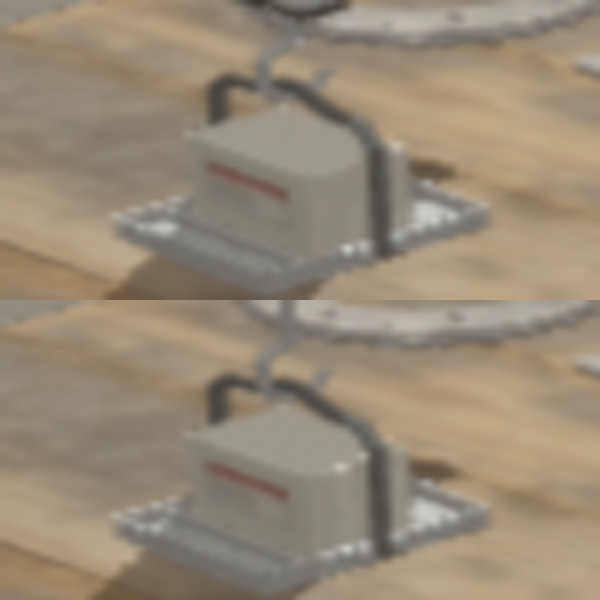

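Still down; only the shadow has moved. Continuing.

Call:
step_arm:
  steps:
    - {"dx": 0, "dy": 0, "dz": -0.0005, "wx": 0, "wy": 0, "wz": 0}
    - {"dx": 0, "dy": 0, "dz": -0.0005, "wx": 0, "wy": 0, "wz": 0}
    - {"dx": 0, "dy": 0, "dz": -0.0005, "wx": 0, "wy": 0, "wz": 0}
    - {"dx": 0, "dy": 0, "dz": -0.0005, "wx": 0, "wy": 0, "wz": 0}
    - {"dx": 0, "dy": 0, "dz": -0.0005, "wx": 0, "wy": 0, "wz": 0}
    - {"dx": 0, "dy": 0, "dz": -0.0005, "wx": 0, "wy": 0, "wz": 0}
    - {"dx": 0, "dy": 0, "dz": -0.0005, "wx": 0, "wy": 0, "wz": 0}
    - {"dx": 0, "dy": 0, "dz": -0.0005, "wx": 0, "wy": 0, "wz": 0}
    - {"dx": 0, "dy": 0, "dz": -0.0005, "wx": 0, "wy": 0, "wz": 0}
    - {"dx": 0, "dy": 0, "dz": -0.0005, "wx": 0, "wy": 0, "wz": 0}

```text
t: 20.8
eef_pos: [0.4753, 0.1035, 0.294]
tcp_rot: [3.142, 0.0, -0.062]
wrist_force: [0.2, 0.6, -8.1]
opening: 0.0147
```

```bash
python3 chk.py q
```

```text
carton shift (0.125, 0.125, 0.977) pan left (-0.25, -0.125, 0.905) pan right (0.0, 0.0, 0.986)
20.85 [0.4753 0.1035 0.2941] [-0.02 -0.05 -8.41]
```

Call:
step_arm:
  steps:
    - {"dx": 0, "dy": 0, "dz": -0.0005, "wx": 0, "wy": 0, "wz": 0}
    - {"dx": 0, "dy": 0, "dz": -0.0005, "wx": 0, "wy": 0, "wz": 0}
    - {"dx": 0, "dy": 0, "dz": -0.0005, "wx": 0, "wy": 0, "wz": 0}
    - {"dx": 0, "dy": 0, "dz": -0.0005, "wx": 0, "wy": 0, "wz": 0}
    - {"dx": 0, "dy": 0, "dz": -0.0005, "wx": 0, "wy": 0, "wz": 0}
    - {"dx": 0, "dy": 0, "dz": -0.0005, "wx": 0, "wy": 0, "wz": 0}
    - {"dx": 0, "dy": 0, "dz": -0.0005, "wx": 0, "wy": 0, "wz": 0}
    - {"dx": 0, "dy": 0, "dz": -0.0005, "wx": 0, "wy": 0, "wz": 0}
    - {"dx": 0, "dy": 0, "dz": -0.0005, "wx": 0, "wy": 0, "wz": 0}
    - {"dx": 0, "dy": 0, "dz": -0.0005, "wx": 0, "wy": 0, "wz": 0}

```text
t: 22.1
eef_pos: [0.4753, 0.1034, 0.299]
tcp_rot: [3.142, 0.0, -0.062]
wrist_force: [0.5, 0.1, -7.8]
opening: 0.0149
```

```bash
python3 chk.py r1
```

```text
carton shift (0.125, -0.25, 0.966) pan left (-0.5, -0.25, 0.87) pan right (-0.25, 0.0, 0.957)
22.15 [0.4754 0.1035 0.2991] [ 0.61  0.02 -9.64]
```

View pics/scene_r1.png

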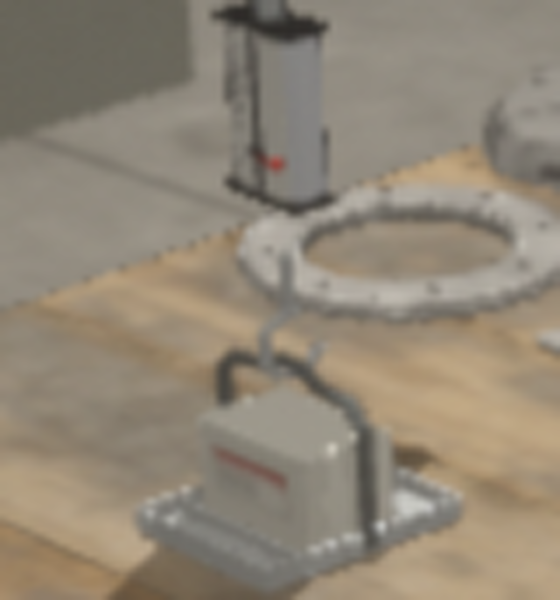

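Call:
step_arm:
  steps:
    - {"dx": 0, "dy": 0, "dz": -0.0005, "wx": 0, "wy": 0, "wz": 0}
    - {"dx": 0, "dy": 0, "dz": -0.0005, "wx": 0, "wy": 0, "wz": 0}
    - {"dx": 0, "dy": 0, "dz": -0.0005, "wx": 0, "wy": 0, "wz": 0}
    - {"dx": 0, "dy": 0, "dz": -0.0005, "wx": 0, "wy": 0, "wz": 0}
    - {"dx": 0, "dy": 0, "dz": -0.0005, "wx": 0, "wy": 0, "wz": 0}
    - {"dx": 0, "dy": 0, "dz": -0.0005, "wx": 0, "wy": 0, "wz": 0}
    - {"dx": 0, "dy": 0, "dz": -0.0005, "wx": 0, "wy": 0, "wz": 0}
    - {"dx": 0, "dy": 0, "dz": -0.0005, "wx": 0, "wy": 0, "wz": 0}
    - {"dx": 0, "dy": 0, "dz": -0.0005, "wx": 0, "wy": 0, "wz": 0}
    - {"dx": 0, "dy": 0, "dz": -0.0005, "wx": 0, "wy": 0, "wz": 0}

```text
t: 23.4
eef_pos: [0.4753, 0.1035, 0.304]
tcp_rot: [3.142, 0.0, -0.062]
wrist_force: [0.1, -0.4, -8.3]
opening: 0.0147
```

```bash
python3 chk.py s1
```

```text
carton shift (0.125, -1.5, 0.936) pan left (-0.75, -1.125, 0.823) pan right (-0.375, -0.875, 0.92)
23.45 [0.4754 0.1035 0.3041] [-0.26 -0.01 -8.56]
```

View pics/scene_s1.png

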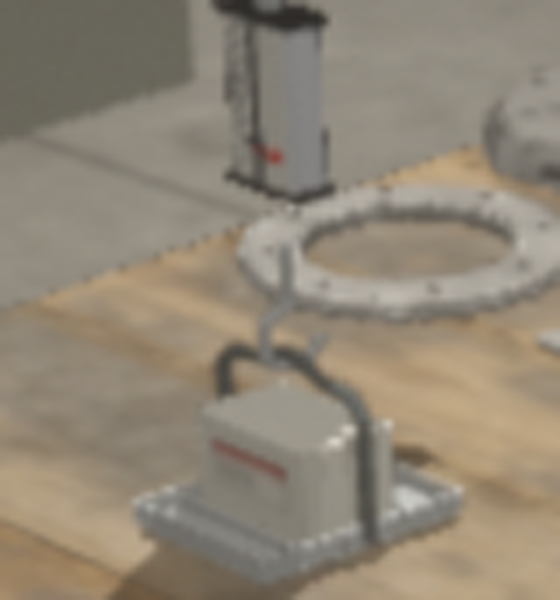

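Call:
step_arm:
  steps:
    - {"dx": 0, "dy": 0, "dz": -0.0005, "wx": 0, "wy": 0, "wz": 0}
    - {"dx": 0, "dy": 0, "dz": -0.0005, "wx": 0, "wy": 0, "wz": 0}
    - {"dx": 0, "dy": 0, "dz": -0.0005, "wx": 0, "wy": 0, "wz": 0}
    - {"dx": 0, "dy": 0, "dz": -0.0005, "wx": 0, "wy": 0, "wz": 0}
    - {"dx": 0, "dy": 0, "dz": -0.0005, "wx": 0, "wy": 0, "wz": 0}
    - {"dx": 0, "dy": 0, "dz": -0.0005, "wx": 0, "wy": 0, "wz": 0}
    - {"dx": 0, "dy": 0, "dz": -0.0005, "wx": 0, "wy": 0, "wz": 0}
    - {"dx": 0, "dy": 0, "dz": -0.0005, "wx": 0, "wy": 0, "wz": 0}
    - {"dx": 0, "dy": 0, "dz": -0.0003, "wx": 0, "wy": 0, "wz": 0}
    - {"dx": 0, "dy": 0, "dz": -0.0002, "wx": 0, "wy": 0, "wz": 0}

```text
t: 24.7
eef_pos: [0.4754, 0.1035, 0.3085]
tcp_rot: [3.142, -0.0, -0.062]
wrist_force: [0.2, -0.1, -8.8]
opening: 0.0146
```

```bash
python3 chk.py u1
```

```text
carton shift (0.125, -2.75, 0.93) pan left (-0.875, -2.625, 0.752) pan right (-0.375, -2.0, 0.831)
24.75 [0.4754 0.1035 0.3085] [ 0.36 -0.78 -8.7 ]
```

View pics/scene_u1.png

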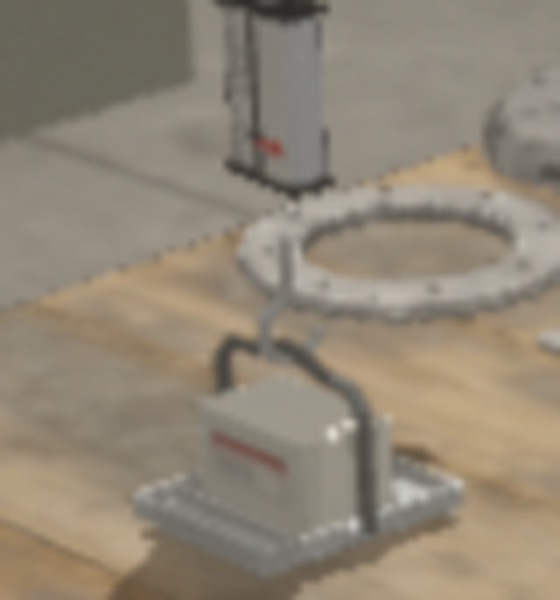

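Call:
step_arm:
  steps:
    - {"dx": 0, "dy": 0, "dz": 0, "wx": 0, "wy": 0, "wz": 0}
    - {"dx": 0, "dy": 0, "dz": 0, "wx": 0, "wy": 0, "wz": 0}
    - {"dx": 0, "dy": 0, "dz": 0, "wx": 0, "wy": 0, "wz": 0}
    - {"dx": 0, "dy": 0, "dz": 0, "wx": 0, "wy": 0, "wz": 0}
    - {"dx": 0, "dy": 0, "dz": 0, "wx": 0, "wy": 0, "wz": 0}
    - {"dx": 0, "dy": 0, "dz": 0, "wx": 0, "wy": 0, "wz": 0}
    - {"dx": 0, "dy": 0, "dz": 0, "wx": 0, "wy": 0, "wz": 0}
    - {"dx": 0, "dy": 0, "dz": 0, "wx": 0, "wy": 0, "wz": 0}
    - {"dx": 0, "dy": 0, "dz": 0, "wx": 0, "wy": 0, "wz": 0}
    - {"dx": 0, "dy": 0, "dz": 0, "wx": 0, "wy": 0, "wz": 0}

```text
t: 26.0
eef_pos: [0.4754, 0.1035, 0.3085]
tcp_rot: [3.142, 0.0, -0.062]
wrist_force: [-0.5, -0.1, -8.3]
opening: 0.0143
```

Call:
step_arm:
  steps:
    - {"dx": 0, "dy": 0, "dz": 0, "wx": 0, "wy": 0, "wz": 0}
    - {"dx": 0, "dy": 0, "dz": 0, "wx": 0, "wy": 0, "wz": 0}
    - {"dx": 0, "dy": 0, "dz": 0, "wx": 0, "wy": 0, "wz": 0}
    - {"dx": 0, "dy": 0, "dz": 0, "wx": 0, "wy": 0, "wz": 0}
    - {"dx": 0, "dy": 0, "dz": 0, "wx": 0, "wy": 0, "wz": 0}
    - {"dx": 0, "dy": 0, "dz": 0, "wx": 0, "wy": 0, "wz": 0}
    - {"dx": 0, "dy": 0, "dz": 0, "wx": 0, "wy": 0, "wz": 0}
    - {"dx": 0, "dy": 0, "dz": 0, "wx": 0, "wy": 0, "wz": 0}
    - {"dx": 0, "dy": 0, "dz": 0, "wx": 0, "wy": 0, "wz": 0}
    - {"dx": 0, "dy": 0, "dz": 0, "wx": 0, "wy": 0, "wz": 0}

```text
t: 27.25
eef_pos: [0.4753, 0.1035, 0.3085]
tcp_rot: [3.142, -0.0, -0.062]
wrist_force: [-0.8, 0.2, -8.6]
opening: 0.0148
```

```bash
python3 snap.py v1 scene,190,260,160,280,5 top,190,290,220,310,6; python3 - <<'E'
from h import *
print(np.diff(proj('scene',[[.47,.09,.03],[.47,.09,.04]]),axis=0))
E
```

```text
27.35 [0.4754 0.1035 0.3085] [ 3.1416 -0.     -0.0619] [ 0.16  0.05 -8.18] [-0.082 -0.064 -0.071] 0.0146 [ 0.14  0.23 -0.53  2.03  0.14  0.92 -0.53]
[[-0.16094888 -2.85553478]]
```

View pics/scene_v1.png

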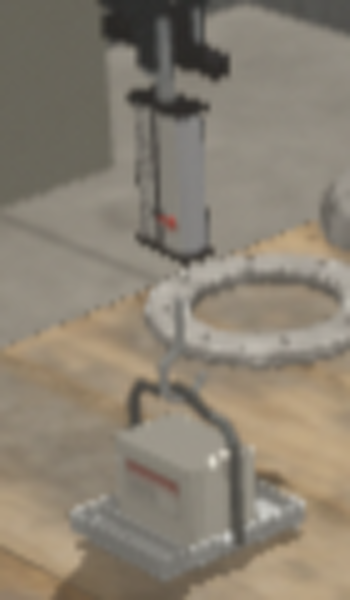

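View pics/top_v1.png

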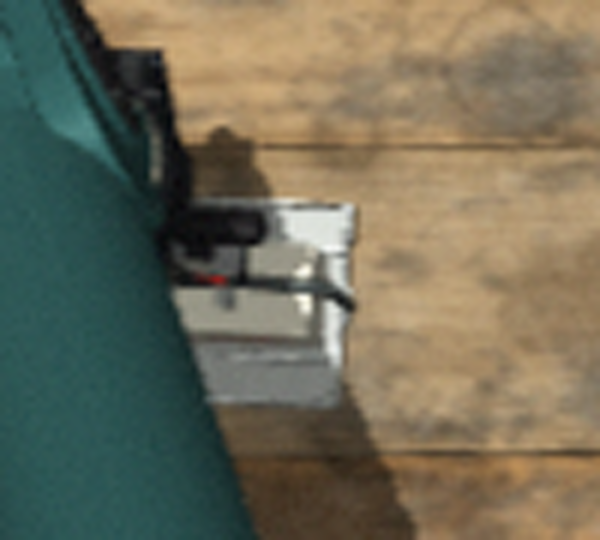

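Call:
step_arm:
  steps:
    - {"dx": 0, "dy": 0, "dz": 0.0001, "wx": 0, "wy": 0, "wz": 0}
    - {"dx": 0, "dy": 0, "dz": 0.0002, "wx": 0, "wy": 0, "wz": 0}
    - {"dx": 0, "dy": 0, "dz": 0.0004, "wx": 0, "wy": 0, "wz": 0}
    - {"dx": 0, "dy": 0, "dz": 0.0006, "wx": 0, "wy": 0, "wz": 0}
    - {"dx": 0, "dy": 0, "dz": 0.0007, "wx": 0, "wy": 0, "wz": 0}
    - {"dx": 0, "dy": 0, "dz": 0.0007, "wx": 0, "wy": 0, "wz": 0}
    - {"dx": 0, "dy": 0, "dz": 0.0007, "wx": 0, "wy": 0, "wz": 0}
    - {"dx": 0, "dy": 0, "dz": 0.0007, "wx": 0, "wy": 0, "wz": 0}
    - {"dx": 0, "dy": 0, "dz": 0.0007, "wx": 0, "wy": 0, "wz": 0}
    - {"dx": 0, "dy": 0, "dz": 0.0007, "wx": 0, "wy": 0, "wz": 0}

```text
t: 28.6
eef_pos: [0.4754, 0.1035, 0.3029]
tcp_rot: [3.142, -0.0, -0.062]
wrist_force: [-0.2, -0.6, -8.4]
opening: 0.0145
```

Call:
step_arm:
  steps:
    - {"dx": 0, "dy": 0, "dz": 0.0006, "wx": 0, "wy": 0, "wz": 0}
    - {"dx": 0, "dy": 0, "dz": 0.0005, "wx": 0, "wy": 0, "wz": 0}
    - {"dx": 0, "dy": 0, "dz": 0.0005, "wx": 0, "wy": 0, "wz": 0}
    - {"dx": 0, "dy": 0, "dz": 0.0005, "wx": 0, "wy": 0, "wz": 0}
    - {"dx": 0, "dy": 0, "dz": 0.0005, "wx": 0, "wy": 0, "wz": 0}
    - {"dx": 0, "dy": 0, "dz": 0.0005, "wx": 0, "wy": 0, "wz": 0}
    - {"dx": 0, "dy": 0, "dz": 0.0005, "wx": 0, "wy": 0, "wz": 0}
    - {"dx": 0, "dy": 0, "dz": 0.0005, "wx": 0, "wy": 0, "wz": 0}
    - {"dx": 0, "dy": 0, "dz": 0.0005, "wx": 0, "wy": 0, "wz": 0}
    - {"dx": 0, "dy": 0, "dz": 0.0005, "wx": 0, "wy": 0, "wz": 0}

```text
t: 29.85
eef_pos: [0.4753, 0.1034, 0.2979]
tcp_rot: [3.141, 0.0, -0.062]
wrist_force: [0.3, -0.6, -7.9]
opening: 0.0146
```

Call:
step_arm:
  steps:
    - {"dx": 0, "dy": 0, "dz": 0.0005, "wx": 0, "wy": 0, "wz": 0}
    - {"dx": 0, "dy": 0, "dz": 0.0005, "wx": 0, "wy": 0, "wz": 0}
    - {"dx": 0, "dy": 0, "dz": 0.0006, "wx": 0, "wy": 0, "wz": 0}
    - {"dx": 0, "dy": 0, "dz": 0.0008, "wx": 0, "wy": 0, "wz": 0}
    - {"dx": 0, "dy": 0, "dz": 0.001, "wx": 0, "wy": 0, "wz": 0}
    - {"dx": 0, "dy": 0, "dz": 0.0015, "wx": 0, "wy": 0, "wz": 0}
    - {"dx": 0, "dy": 0, "dz": 0.002, "wx": 0, "wy": 0, "wz": 0}
    - {"dx": 0, "dy": 0, "dz": 0.002, "wx": 0, "wy": 0, "wz": 0}
    - {"dx": 0, "dy": 0, "dz": 0.002, "wx": 0, "wy": 0, "wz": 0}
    - {"dx": 0, "dy": 0, "dz": 0.002, "wx": 0, "wy": 0, "wz": 0}

```text
t: 31.1
eef_pos: [0.4754, 0.1035, 0.2849]
tcp_rot: [3.142, 0.0, -0.062]
wrist_force: [-0.7, -0.7, -7.1]
opening: 0.0147
```

```bash
python3 chk.py w1
```

```text
carton shift (0.125, 0.25, 0.973) pan left (-0.125, 0.0, 0.923) pan right (0.0, 0.125, 0.957)
31.15 [0.4753 0.1035 0.2847] [-0.66  0.26 -7.64]
```

View pics/scene_w1.png

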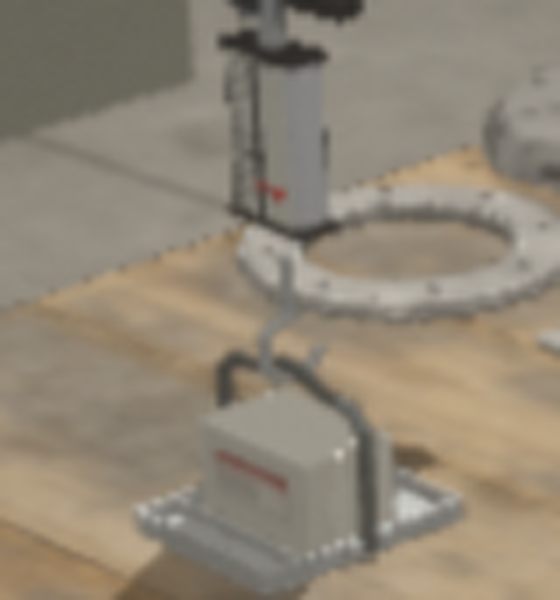

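Call:
step_arm:
  steps:
    - {"dx": 0, "dy": 0, "dz": 0.003, "wx": 0, "wy": 0, "wz": 0}
    - {"dx": 0, "dy": 0, "dz": 0.0035, "wx": 0, "wy": 0, "wz": 0}
    - {"dx": 0, "dy": 0, "dz": 0.0035, "wx": 0, "wy": 0, "wz": 0}
    - {"dx": 0, "dy": 0, "dz": 0.0035, "wx": 0, "wy": 0, "wz": 0}
    - {"dx": 0, "dy": 0, "dz": 0.0035, "wx": 0, "wy": 0, "wz": 0}
    - {"dx": 0, "dy": 0, "dz": 0.0035, "wx": 0, "wy": 0, "wz": 0}
    - {"dx": 0, "dy": 0, "dz": 0.0035, "wx": 0, "wy": 0, "wz": 0}
    - {"dx": 0, "dy": 0, "dz": 0.0035, "wx": 0, "wy": 0, "wz": 0}
    - {"dx": 0, "dy": 0, "dz": 0.0035, "wx": 0, "wy": 0, "wz": 0}
    - {"dx": 0, "dy": 0, "dz": 0.0035, "wx": 0, "wy": 0, "wz": 0}

```text
t: 32.4
eef_pos: [0.4755, 0.1035, 0.2504]
tcp_rot: [-3.142, -0.0, -0.062]
wrist_force: [-1.3, -0.4, -2.8]
opening: 0.0146
```

Call:
step_arm:
  steps:
    - {"dx": 0, "dy": 0, "dz": 0.0035, "wx": 0, "wy": 0, "wz": 0}
    - {"dx": 0, "dy": 0, "dz": 0.0035, "wx": 0, "wy": 0, "wz": 0}
    - {"dx": 0, "dy": 0, "dz": 0.003, "wx": 0, "wy": 0, "wz": 0}
    - {"dx": 0, "dy": 0, "dz": 0.003, "wx": 0, "wy": 0, "wz": 0}
    - {"dx": 0, "dy": 0, "dz": 0.003, "wx": 0, "wy": 0, "wz": 0}
    - {"dx": 0, "dy": 0, "dz": 0.003, "wx": 0, "wy": 0, "wz": 0}
    - {"dx": 0, "dy": 0, "dz": 0.003, "wx": 0, "wy": 0, "wz": 0}
    - {"dx": 0, "dy": 0, "dz": 0.003, "wx": 0, "wy": 0, "wz": 0}
    - {"dx": 0, "dy": 0, "dz": 0.002, "wx": 0, "wy": 0, "wz": 0}
    - {"dx": 0, "dy": 0, "dz": 0.001, "wx": 0, "wy": 0, "wz": 0}

```text
t: 33.65
eef_pos: [0.4753, 0.1035, 0.2223]
tcp_rot: [3.142, 0.0, -0.062]
wrist_force: [0.1, -0.7, -1.6]
opening: 0.0147
```

```bash
python3 chk.py x1
```

```text
carton shift (0.0, 0.125, 0.995) pan left (0.375, 0.375, 0.937) pan right (0.125, 0.25, 0.944)
33.7 [0.4753 0.1035 0.2223] [-0.36  0.6  -1.92]
```

View pics/scene_x1.png

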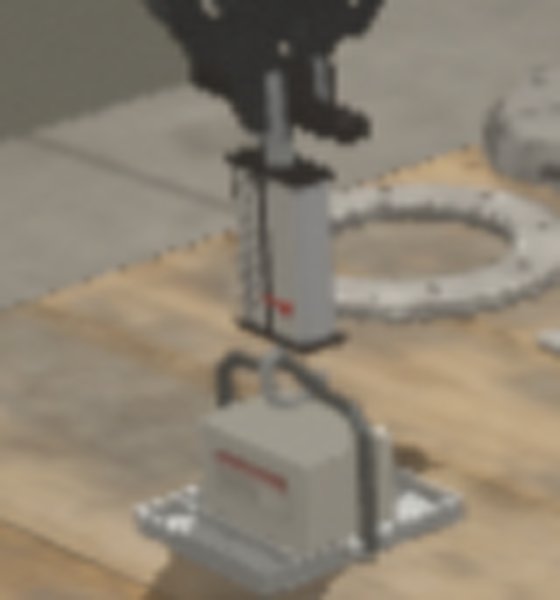

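Call:
step_arm:
  steps:
    - {"dx": -0.001, "dy": 0, "dz": 0, "wx": 0, "wy": 0, "wz": 0}
    - {"dx": -0.003, "dy": 0, "dz": 0, "wx": 0, "wy": 0, "wz": 0}
    - {"dx": -0.005, "dy": 0, "dz": 0, "wx": 0, "wy": 0, "wz": 0}
    - {"dx": -0.0055, "dy": 0, "dz": 0, "wx": 0, "wy": 0, "wz": 0}
    - {"dx": -0.0055, "dy": 0, "dz": 0, "wx": 0, "wy": 0, "wz": 0}
    - {"dx": -0.0055, "dy": 0, "dz": 0, "wx": 0, "wy": 0, "wz": 0}
    - {"dx": -0.005, "dy": 0, "dz": 0, "wx": 0, "wy": 0, "wz": 0}
    - {"dx": -0.004, "dy": 0, "dz": 0, "wx": 0, "wy": 0, "wz": 0}
    - {"dx": -0.002, "dy": 0, "dz": 0, "wx": 0, "wy": 0, "wz": 0}

```text
t: 34.83
eef_pos: [0.4386, 0.1058, 0.2225]
tcp_rot: [3.142, 0.0, -0.062]
wrist_force: [-0.8, -0.2, -1.3]
opening: 0.0147
```

```bash
python3 chk.py y1
```

```text
carton shift (0.375, 0.375, 0.89) pan left (-4.0, -2.75, 0.599) pan right (-0.125, 0.0, 0.947)
34.88 [0.4385 0.1057 0.2225] [-0.39  0.16 -2.94]
```

View pics/scene_y1.png

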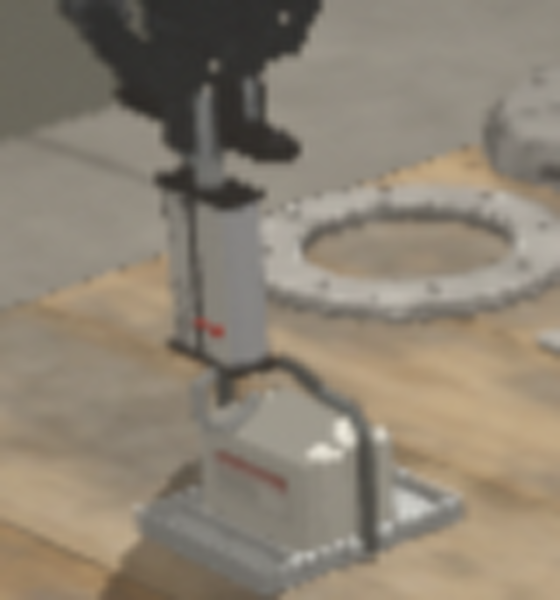

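Call:
step_arm:
  steps:
    - {"dx": 0, "dy": 0.01, "dz": 0, "wx": 0, "wy": 0, "wz": 0}
    - {"dx": 0, "dy": 0.025, "dz": 0, "wx": 0, "wy": 0, "wz": 0}
    - {"dx": 0.003, "dy": 0.04, "dz": 0, "wx": 0, "wy": 0, "wz": 0}
    - {"dx": 0.008, "dy": 0.045, "dz": 0, "wx": 0, "wy": 0, "wz": 0}
    - {"dx": 0.01, "dy": 0.045, "dz": 0, "wx": 0, "wy": 0, "wz": 0}
    - {"dx": 0.01, "dy": 0.045, "dz": 0, "wx": 0, "wy": 0, "wz": 0}
    - {"dx": 0.01, "dy": 0.04, "dz": 0, "wx": 0, "wy": 0, "wz": 0}
    - {"dx": 0.007, "dy": 0.022, "dz": 0, "wx": 0, "wy": 0, "wz": -0.033}
    - {"dx": 0.003, "dy": 0.012, "dz": 0, "wx": 0, "wy": 0, "wz": -0.034}
    - {"dx": 0.001, "dy": 0.0033, "dz": 0, "wx": 0, "wy": 0, "wz": -0.034}

```text
t: 36.12
eef_pos: [0.4733, -0.1858, 0.2223]
tcp_rot: [3.141, 0.0, 0.038]
wrist_force: [0.1, 0.8, -2.2]
opening: 0.0144
```

```bash
python3 snap.py z1 scene,210,360,150,310,4 top,180,360,190,310,4
```

```text
36.225 [ 0.4734 -0.1845  0.2223] [-3.1414e+00  3.0000e-04  3.8500e-02] [ 0.29  1.53 -3.64] [-0.003 -0.02   0.005] 0.0146 [ 0.62  0.36 -0.43  2.09  0.22  0.74  0.09]
```

View pics/scene_z1.png

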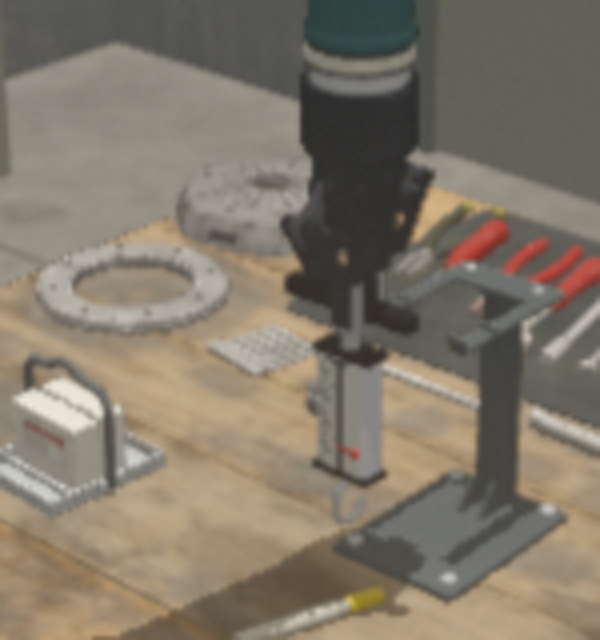

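View pics/top_z1.png

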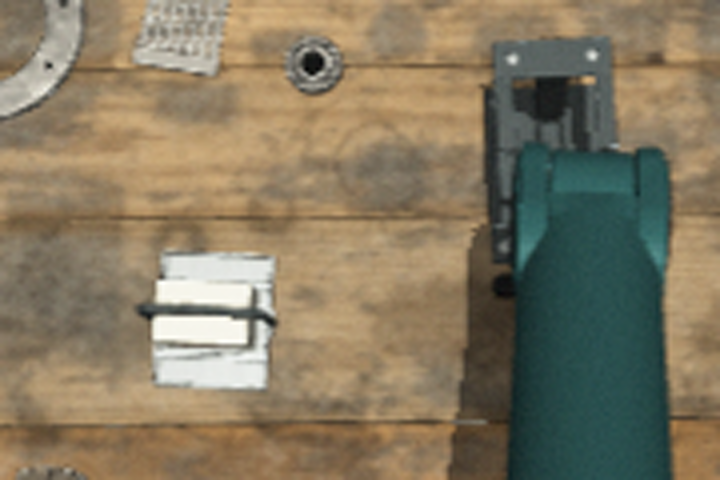

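Call:
step_arm:
  steps:
    - {"dx": 0, "dy": 0, "dz": 0.003, "wx": 0, "wy": 0, "wz": 0}
    - {"dx": 0, "dy": 0, "dz": 0.007, "wx": 0, "wy": 0, "wz": 0}
    - {"dx": 0, "dy": 0, "dz": 0.008, "wx": 0, "wy": 0, "wz": 0}
    - {"dx": 0, "dy": 0, "dz": 0.006, "wx": 0, "wy": 0, "wz": 0}
    - {"dx": 0.003, "dy": 0, "dz": 0.002, "wx": 0, "wy": 0, "wz": 0}
    - {"dx": 0.007, "dy": 0, "dz": 0, "wx": 0, "wy": 0, "wz": 0}
    - {"dx": 0.007, "dy": 0, "dz": 0, "wx": 0, "wy": 0, "wz": 0}
    - {"dx": 0.004, "dy": 0, "dz": 0, "wx": 0, "wy": 0, "wz": 0}
    - {"dx": 0, "dy": 0, "dz": 0, "wx": 0, "wy": 0, "wz": 0}

```text
t: 37.35
eef_pos: [0.4952, -0.1832, 0.1966]
tcp_rot: [3.142, -0.001, 0.039]
wrist_force: [-0.2, 0.3, -2.0]
opening: 0.0147
```

```bash
python3 snap.py A1 scene,255,355,190,300,5
```

```text
37.4 [ 0.4947 -0.1832  0.1965] [3.1416e+00 1.0000e-04 3.9100e-02] [-0.21 -0.54 -1.92] [-0.018  0.014  0.036] 0.0146 [ 0.58  0.42 -0.41  2.07  0.25  0.7   0.05]
```

View pics/scene_A1.png

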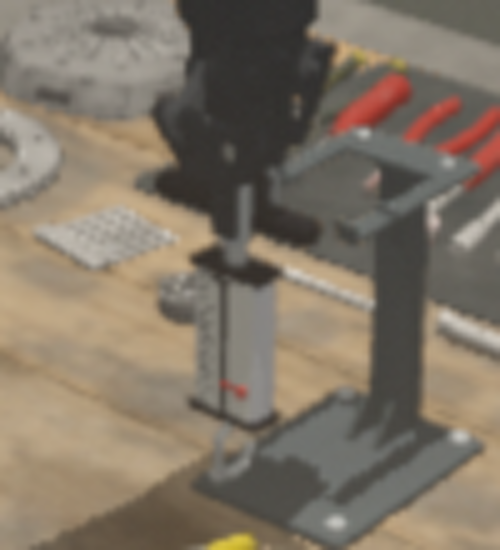

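Call:
step_arm:
  steps:
    - {"dx": 0.003, "dy": 0, "dz": 0, "wx": 0, "wy": 0, "wz": 0}
    - {"dx": 0.007, "dy": 0, "dz": 0, "wx": 0, "wy": 0, "wz": 0}
    - {"dx": 0.01, "dy": 0, "dz": 0, "wx": 0, "wy": 0, "wz": 0}
    - {"dx": 0.01, "dy": 0, "dz": 0, "wx": 0, "wy": 0, "wz": 0}
    - {"dx": 0.01, "dy": 0, "dz": 0, "wx": 0, "wy": 0, "wz": 0}
    - {"dx": 0.01, "dy": 0, "dz": 0, "wx": 0, "wy": 0, "wz": 0}
    - {"dx": 0.008, "dy": 0, "dz": 0, "wx": 0, "wy": 0, "wz": 0}
    - {"dx": 0.006, "dy": 0, "dz": 0, "wx": 0, "wy": 0, "wz": 0}
    - {"dx": 0.003, "dy": 0, "dz": 0, "wx": 0, "wy": 0, "wz": 0}
    - {"dx": 0, "dy": 0, "dz": 0, "wx": 0, "wy": 0, "wz": 0}

```text
t: 38.65
eef_pos: [0.5615, -0.1806, 0.1964]
tcp_rot: [-3.142, 0.0, 0.039]
wrist_force: [0.0, -0.5, -2.0]
opening: 0.0148
```

```bash
python3 snap.py B1 scene,260,380,170,310,4
```

```text
38.7 [ 0.5613 -0.1807  0.1964] [3.1415e+00 5.0000e-04 3.9000e-02] [-0.41  0.11 -2.97] [-0.025  0.014  0.005] 0.0149 [ 0.52  0.49 -0.4   1.94  0.27  0.77  0.01]
```

View pics/scene_B1.png

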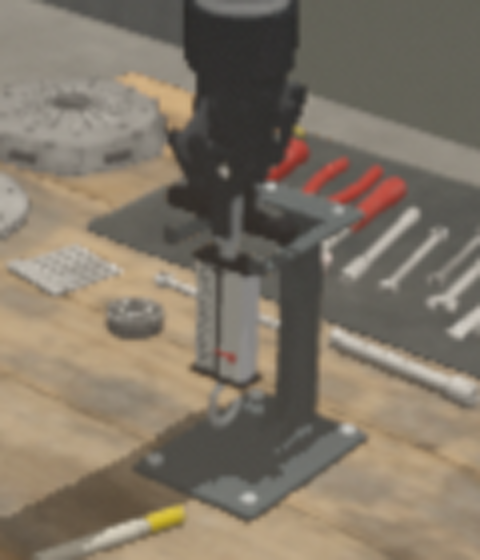

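Call:
step_arm:
  steps:
    - {"dx": 0, "dy": 0, "dz": 0.001, "wx": 0, "wy": 0, "wz": 0}
    - {"dx": 0, "dy": 0, "dz": 0.002, "wx": 0, "wy": 0, "wz": 0}
    - {"dx": 0, "dy": 0, "dz": 0.003, "wx": 0, "wy": 0, "wz": 0}
    - {"dx": 0, "dy": 0, "dz": 0.003, "wx": 0, "wy": 0, "wz": 0}
    - {"dx": 0, "dy": 0, "dz": 0.0025, "wx": 0, "wy": 0, "wz": 0}
    - {"dx": 0, "dy": 0, "dz": 0.0015, "wx": 0, "wy": 0, "wz": 0}
    - {"dx": 0, "dy": 0, "dz": 0.001, "wx": 0, "wy": 0, "wz": 0}
    - {"dx": 0, "dy": 0, "dz": 0.0005, "wx": 0, "wy": 0, "wz": 0}
    - {"dx": 0, "dy": 0, "dz": 0, "wx": 0, "wy": 0, "wz": 0}

```text
t: 39.83
eef_pos: [0.5616, -0.1806, 0.1823]
tcp_rot: [3.141, -0.0, 0.039]
wrist_force: [-2.4, 0.5, 0.6]
opening: 0.0142
```

```bash
python3 snap.py C1 scene,260,380,170,310,4
```

```text
39.875 [ 0.5616 -0.1806  0.1823] [ 3.1414e+00 -1.0000e-04  3.8900e-02] [-1.44  0.14  1.01] [ 0.087  0.247 -0.001] 0.0146 [ 0.52  0.51 -0.39  1.95  0.28  0.74  0.  ]
```

View pics/scene_C1.png

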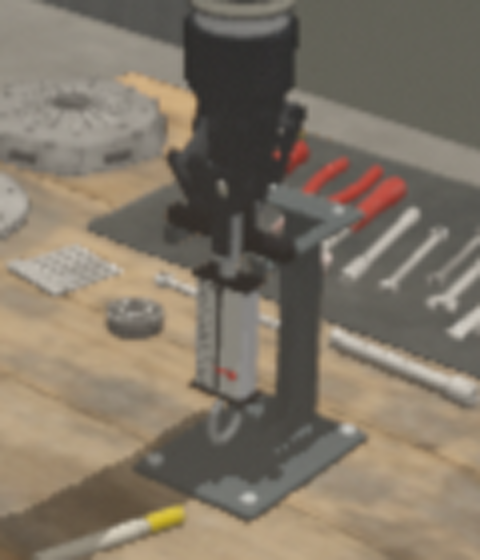

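Call:
step_arm:
  steps:
    - {"dx": 0, "dy": 0, "dz": 0, "wx": 0, "wy": 0, "wz": 0}
    - {"dx": 0, "dy": 0, "dz": 0, "wx": 0, "wy": 0, "wz": 0}
    - {"dx": 0, "dy": 0, "dz": 0, "wx": 0, "wy": 0, "wz": 0}
    - {"dx": 0, "dy": 0, "dz": 0, "wx": 0, "wy": 0, "wz": 0}
    - {"dx": 0, "dy": 0, "dz": 0, "wx": 0, "wy": 0, "wz": 0}
  gripper: 0.055

```text
t: 40.5
eef_pos: [0.5616, -0.1806, 0.182]
tcp_rot: [3.142, -0.0, 0.039]
wrist_force: [-0.1, 0.0, 0.4]
opening: 0.0549
```

```bash
python3 snap.py D1 scene,260,380,170,310,4
```

```text
40.55 [ 0.5616 -0.1806  0.182 ] [-3.1416 -0.      0.039 ] [0.54 0.25 0.58] [-0.021  0.003 -0.02 ] 0.0549 [ 0.52  0.51 -0.39  1.95  0.28  0.74  0.  ]
```

View pics/scene_D1.png

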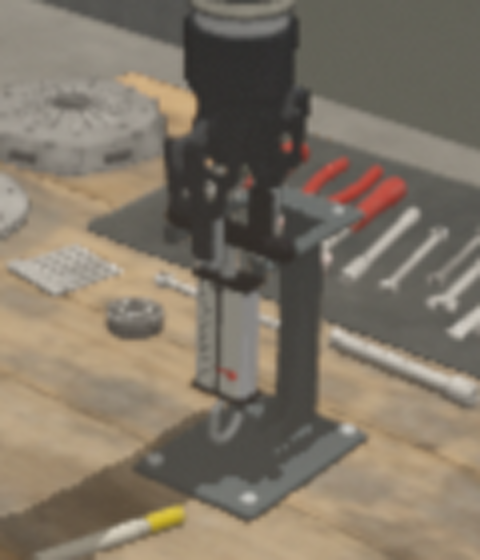

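Fingers are clear of the handle. Retreating straight up.

Call:
step_arm:
  steps:
    - {"dx": 0, "dy": 0, "dz": -0.005, "wx": 0, "wy": 0, "wz": 0}
    - {"dx": 0, "dy": 0, "dz": -0.01, "wx": 0, "wy": 0, "wz": 0}
    - {"dx": 0, "dy": 0, "dz": -0.02, "wx": 0, "wy": 0, "wz": 0}
    - {"dx": 0, "dy": 0, "dz": -0.03, "wx": 0, "wy": 0, "wz": 0}
    - {"dx": 0, "dy": 0, "dz": -0.03, "wx": 0, "wy": 0, "wz": 0}
    - {"dx": 0, "dy": 0, "dz": -0.03, "wx": 0, "wy": 0, "wz": 0}
    - {"dx": 0, "dy": 0, "dz": -0.03, "wx": 0, "wy": 0, "wz": 0}
    - {"dx": 0, "dy": 0, "dz": -0.02, "wx": 0, "wy": 0, "wz": 0}
    - {"dx": 0, "dy": 0, "dz": -0.01, "wx": 0, "wy": 0, "wz": 0}
    - {"dx": 0, "dy": 0, "dz": 0, "wx": 0, "wy": 0, "wz": 0}

```text
t: 41.8
eef_pos: [0.5618, -0.1806, 0.3678]
tcp_rot: [3.141, -0.001, 0.039]
wrist_force: [-0.3, 0.7, 0.3]
opening: 0.0552
```

```bash
python3 snap.py E1 scene,200,380,170,310,4 top,180,360,190,310,4
```

```text
41.9 [ 0.561  -0.1806  0.3662] [-3.1412e+00  1.5000e-03  3.9000e-02] [ 0.15 -0.59 -0.61] [ 0.007 -0.01  -0.013] 0.0549 [ 0.58  0.32 -0.45  1.75  0.15  1.11  0.12]
```

View pics/scene_E1.png

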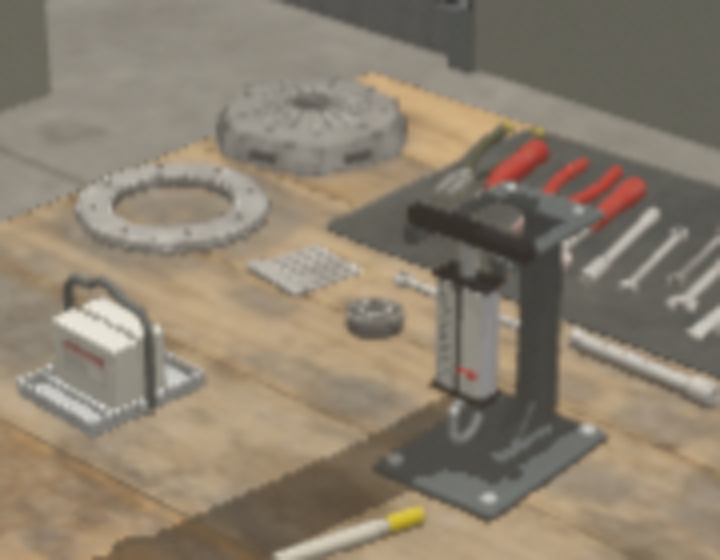

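View pics/top_E1.png

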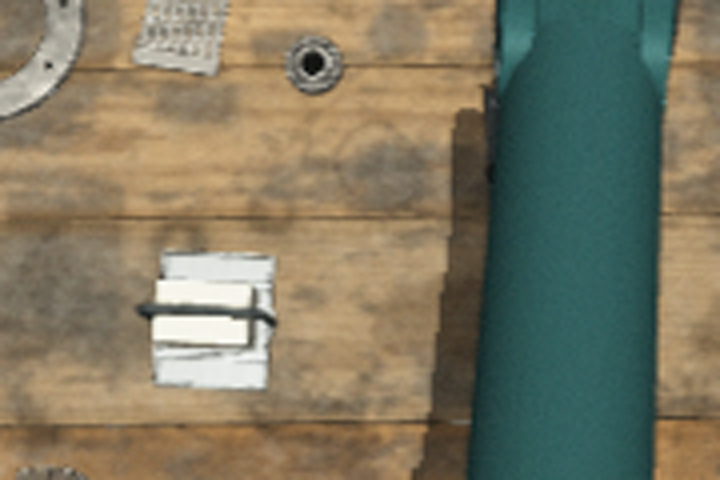

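```bash
python3 -c "
from cell import workorder
print(workorder.hand_in())"
```

```text
the job is handed in; nothing more can be done
None
```

The carton is weighed and the job was handed in at about 42 s of the 72 s allowed. No verdict was reported.

- **Weighing:** I took the scale out of the dark stand's fork and hooked it under the bail. I raised it at about 4 mm/s until the pan hung roughly 9.5–10 mm clear, then held it still for 2.5 s.
- **Reading:** The hook's travel works out at about 61–62 mm, so pan and carton together weigh about 0.61–0.62 kg. The wrist force agreed at roughly 6–6.5 N, with about 1 N of noise. I took this from the arm's height, not off the printed graduations.
- **Putting back:** I set the pan down with the carton still in it, unhooked the scale, hung it back in the fork by its handle and moved the gripper clear upwards.

**Last checks:**
- The handle lies across both prongs as it did at the start.
- The red pointer has stayed low on the face, at the reading.
- The pan is back where it stood, within about 1 px, or roughly 1–3 mm. Right after the hook was lowered, the scene camera showed it shifted by up to 0.4 px, so it may have moved a millimetre or so.
- The bearing and the marker looked undisturbed. I did not compare the grease tin or the spring in the final pictures, but the arm did not work near them.
- The final top view of the fork was hidden by the arm, so the seating was checked only from the scene camera.

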